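Load the heel-lift die

TASK

Lever the die's cover open by putting the thin blade under its front lip, and load every heel-lift blank that is there flat and fully home in the cavity of its own outline and size. Then swing the cover fully shut over them; the blade must end lying back on its rubber mat, with the other things on the bench left where they are.

Things in the scene. Friction and masses are not known exactly. Their poses are not given: they have to be found in the camera images.
- cover (a joint): hinge of the die's aluminium cover, rad: 0 shut, 1.85 fully open (swings up and away from its front lip). Stiff: the cover stays where it is left; about 3 N up at the lip moves it; 0.2 kg. Shut, its top is 41 mm above the table, with 13 mm of room inside over the die. 118 x 252 mm, 4 mm plate, with 4 mm skirts down to the die at the front and sides
- cover_lip (a point): middle of the lip's front edge, on its underside; turns with the cover. The lip: dark steel, 90 mm wide, 5 mm thick, sticks out 25 mm in front of the cover's front skirt, over the die's front margin, leaving a gap 8 mm high under it (24 to 32 mm above the table). Shut: this point lies 143 mm in front of the hinge, 32 mm above the table
- cover_hinge (a point): point on the hinge axis, middle of the die's width, 30 mm above the table; fixed to the die. The axis runs along the die's y
- die: steel die block 150 (x) x 256 (y) x 24 mm, fixed to the table; origin at the centre of its underside, front (lip side) at its -x, hinge at +x (68 mm from centre). Four cavities 6 mm deep in a row along y at x = 0, each 4 mm wider than its blank, hidden under the closed cover
- die_hole0 (a point): centre of the mouth (die's top face, 24 mm up) of the oblong cavity, 62 mm along the die's x by 34 mm along y, at y = +93 mm
- die_hole1 (a point): same for the larger round cavity, 56 mm diameter, y = +31 mm
- die_hole2 (a point): same for the square cavity, 50 mm, sides along the die's x and y, y = -31 mm
- die_hole3 (a point): same for the smaller round cavity, 46 mm diameter, y = -93 mm
- oblong_center (a point): centre of the oblong black rubber blank, 58 (its x) x 30 x 16 mm thick, lying flat on the table; may be absent
- big_disc_center (a point): centre of the larger round blank, 52 mm diameter, 16 mm thick; may be absent
- square_center (a point): centre of the square blank, 46 x 46 x 16 mm; may be absent
- small_disc_center (a point): centre of the smaller round blank, 42 mm diameter, 16 mm thick; may be absent. All blanks are alike on both faces; seated, they stand 10 mm proud of the die (centre 26 mm above the table)
- pry_grip (a point): prying blade: point on the handle near the balance point, mid-height; its x points to the blade's tip. Wooden handle 100 x 18 mm wide x 16 mm high, this point 20 mm behind its front end; blade 85 mm long, 22 mm wide, 3 mm thick at the handle's mid-height; 0.1 kg. It starts lying on the mat, this point 12 mm above the table
- pry_tip (a point): middle of the blade's front end, 105 mm in front of pry_grip
- mat: flat black rubber mat 240 (x) x 110 x 4 mm, fixed; origin at the centre of its underside
- spool: bystander: wooden thread spool 30 mm diameter, 32 mm high, among the blanks; origin at its foot
- tape: bystander: roll of tape, 76 mm diameter, 24 mm high
- jar: bystander: glass jar, red cap, 64 mm diameter, 85 mm high
- last: bystander: green plastic shoe last about 230 x 70 x 105 mm
- hammer: bystander: hammer
- stapler: bystander: white and black stapler, 130 x 35 x 41 mm
- glue: bystander: white glue bottle, 56 mm diameter, 150 mm high
- pry: the prying blade as a whole; origin under the front end of its handle, x towards the tip
Things that resemble listed ones, but are neither listed nor needed, are in the scene too. Leave any yellow look-alike of the part that bears big_disc_center alone.

How it is judged:
By the outcome, as a careful person would: the job done as asked, in the order asked, and still so for the second after the job is handed in, with the robot touching nothing.
Of oblong, big_disc, square, small_disc only 3 to 4 are there at a start; the rules pass over those that are not, and their reading is None.
At some moment in a run one of oblong, big_disc, square, small_disc may be knocked a few centimetres aside while the robot is not near it.
It also fails if it takes over 210 s, if anything falls off the work surface, if the arm or the gripper's body presses on something with over 40 N, if the wrist force passes 120 N, or if a joint passes its speed limit or range.

ROBOT

A 6-joint arm with a two-finger parallel gripper is mounted at the origin on the work surface. World frame = base frame: x ahead of the robot, y to its left, z up, the work surface at z = 0. Lengths are in m, angles in degrees, forces in N, time in s.
With the tool pointing down it reaches from about 0.225 to 0.875 m from the base axis. Payload 3.4 kg.
Tool frame: the origin (TCP) lies midway between the tips of the shut fingers; the grasp point (between the pads) lies 19 mm behind it (bot.grip_depth is the distance from the TCP to the grasp point, in m); z points along the fingers, y is the line along which they close (so a half turn about z gives the same grasp; the last joint's range is limited). The gripper opens to 85 mm and grips with 20 to 120 N. Pads are 22 mm wide; open, the fingers measure 114 mm over their backs; the gripper's body (76 mm by 85 mm) begins 54 mm behind the grasp point. The pads swing forward as they close: fully open they stand 13 mm farther back than shut.
Start: joints at [68.812, 15.808, 86.224, -0, 77.962, -6.933], TCP at [0.142, 0.557, 0.231] pointing down, gripper open.
Joint ranges: [-165.64, 165.64], [-43.16, 119.46], [12.63, 154.43], [-67.54, 247.53], [6.08, 155.33], [-154.97, 154.97]. Speed limits (degrees/s): [147.25, 147.25, 180, 180, 180, 180].

INTERFACE

Orientations are given as a 3x3 rotation matrix whose columns are the frame's x, y, z axes.
In Python, from rig import sensors, viewer, order, bot gives the robot as it stands. The module is installed in compiled form; this text tells all that it offers.
- The arm moves only by the tool jog_arm, never from a script. Its argument "steps" is a list of rows, each an object of numbers: "grip": the opening, from 0 (shut) to 1 (fully open); "tx", "ty", "tz": the shift along the tool's x, y, z in m; "ax", "ay", "az": the turn, a rotation vector about the tool's x, y, z in rad. A call has 1 to 20 rows; each row shifts and turns the commanded pose from where the row before left it, along the tool's axes as they then stand; what a row does not reach is not made up. A row lasts 1/10 s, in which the tool goes at most 50 mm and 8.59 degrees, less where a joint would pass 70% of its speed; a pose out of reach is approached as far as the arm can. A call is refused whole if a number of a shift passes 0.05 or a number of a turn 0.15, either way. A call with a gripper value outside its range is refused whole. The fingers move at their own pace and stop on an object; "grip_force" is the grip in N (left out, the last holds). Time passes only in rows, so rows that do not move let the fingers close. It gives the time, the measured TCP pose, the force, the opening and the grip force at its end, in the units of the state.
- sensors.read_state(): the state, without advancing time (a new reading comes with each control period).
- viewer.grab_frame(name): name is "scene" or "top" or "wrist"; returns the picture (420x560x3 uint8, red, green, blue); there is no depth.
- viewer.calibration(name): a dict with "vfov" (degrees; the focal length in pixels is half the picture's height over the tangent of half this angle, whatever the lens; pixels are square), "cx", "cy" (the principal point, pixels), "dist_coeffs" ([k1, k2, p1, p2, k3] as OpenCV has them; the pictures are not rectified), "R" (3x3) and "t" (3): a world point X has camera coordinates R X + t. Camera axes: x right, y down, z forward; pixel columns grow to the right and rows downward; lengths in m; the calibration is good to about 2 mm. A picture is of the moment at which its call begins: read the wrist's pose just before it. calibration takes no time and is no camera call; for the wrist camera it gives the pose at the moment of the call.
- order.hand_in(): hands the job in; it is judged then, once.
The state is a dict: "t": time; "joints": joint angles; "joint_velocities": joint speeds; "effort": joint torques, N m; "position": TCP position; "ee_rot": TCP orientation; "force": force on the tool from outside, world axes, zero at the start; "torque": the same for the moment, N m; "grip_width": finger opening in m; "finger_force": force on a finger pad.
Only numpy, scipy, OpenCV 4.12 (cv2) and the standard library are available. Lean on these libraries where they do the work, as an engineer would, in place of code of your own. Each camera call takes 0.05 s, during which the arm holds its last target. There are 200 camera calls.

## Working session

There is one attempt and no reset: what is moved stays moved. The work goes in short steps, Python scripts to look and compute and a tool call to move; the robot and the scene stay as the last step left them, time stands still between calls to the robot, and variables do not carry over. Pictures are saved under pics/ and viewed, at most 17 in all, crops included, and the job is handed in when it is done.

Besides the shell and the picture viewer there is one more tool, called after "Emit:" as name(argument=value, ...), one argument or row to a line, values as JSON. jog_arm: Moves the arm, as the interface text tells. Its arguments: {"type":"object","properties":{"steps":{"type":"array"},"grip_force":{"type":"number"}},"required":["steps"]}

```bash
mkdir -p pics; cat > h.py <<'E'
import numpy as np, cv2
from rig import sensors, viewer, order, bot
def cal(n):
    c=viewer.calibration(n); f=210/np.tan(np.radians(c["vfov"])/2)
    return np.array([[f,0,c["cx"]],[0,f,c["cy"]],[0,0,1.]]),np.array(c["dist_coeffs"],float),np.array(c["R"]),np.array(c["t"])
def pix2w(n,px,z,C=None):
    K,d,R,t=C or cal(n)
    u=cv2.undistortPoints(np.array(px,float).reshape(-1,1,2),K,d).reshape(-1,2)
    o=-R.T@t; out=[]
    zs=np.broadcast_to(z,len(u))
    for a,zz in zip(u,zs):
        r=R.T@np.array([a[0],a[1],1]); out.append(o+r*(zz-o[2])/r[2])
    return np.array(out)
def w2pix(n,P,C=None):
    K,d,R,t=C or cal(n)
    return cv2.projectPoints(np.array(P,float).reshape(-1,1,3),cv2.Rodrigues(R)[0],t,K,d)[0].reshape(-1,2)
def save(n,f,crop=None,s=1):
    C=cal(n); im=viewer.grab_frame(n)
    if crop: im=im[crop[1]:crop[3],crop[0]:crop[2]]
    im=cv2.resize(im,None,fx=s,fy=s,interpolation=cv2.INTER_CUBIC)
    cv2.imwrite("pics/"+f,im[...,::-1]); return C
E
python3 -c "
from h import *
np.set_printoptions(precision=3,suppress=True)
for n in ['top','scene']:
    C=save(n,n+'0.png',s=1.4); print(n,-C[2].T@C[3],C[2],C[0][0,0])
s=sensors.read_state();print(s['t'],s['position'],s['ee_rot'],s['force'],s['grip_width'],bot.grip_depth)
"
```

```text
top [0.403 0.02  1.168] [[-0.019 -1.     0.008]
 [-0.99   0.018 -0.138]
 [ 0.138 -0.011 -0.99 ]] 402.63252534694925
scene [1.444 0.079 1.037] [[-0.088  0.996 -0.013]
 [ 0.74   0.056 -0.67 ]
 [-0.667 -0.069 -0.742]] 430.14685771100034
0.1 [0.141 0.557 0.231] [[-0.969  0.246 -0.001]
 [ 0.246  0.969 -0.002]
 [ 0.    -0.002 -1.   ]] [ 0.089  0.991 -0.333] 0.08564603779218051 0.0187
```

View pics/top0.png

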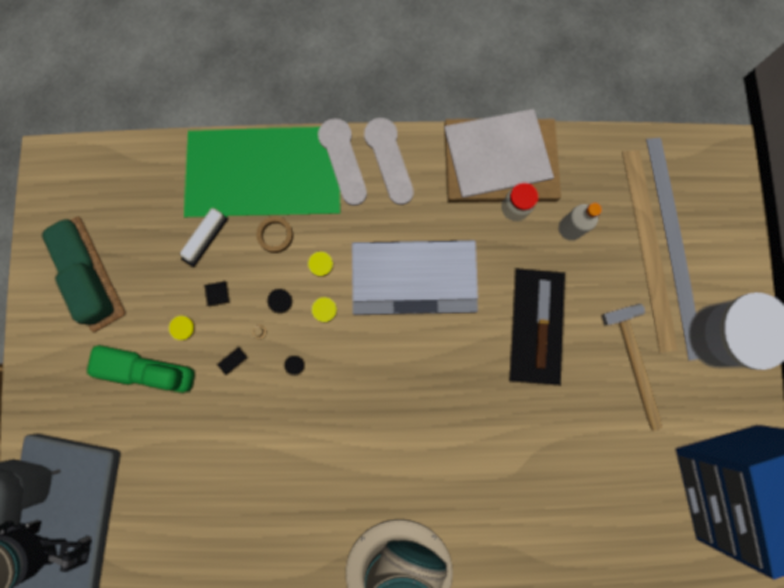

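View pics/scene0.png

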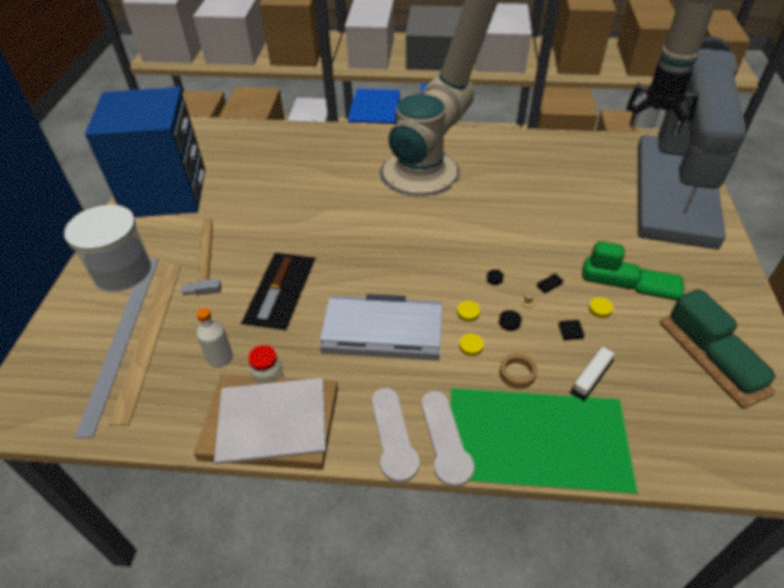

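The top view (scaled 1.4) shows all four black blanks: square (217,293), big disc (280,300), oblong (232,361), small disc (294,365). Yellow look-alikes are at (320,263), (323,309) and (181,327). The die is at (415,277) with its lip at (415,306), facing the robot. The blade lies on the mat at (541,325) with its tip towards +x. The spool is at (259,331).

```bash
cat > m.py <<'E'
from h import *
np.set_printoptions(precision=4,suppress=True)
def blanks(n='top',off=None):
    C=cal(n); im=viewer.grab_frame(n)
    m=(im.max(2)<60).astype(np.uint8); k,l,s,c=cv2.connectedComponentsWithStats(m)
    for i in range(1,k):
        if 100<s[i,4]<900:
            cs,_=cv2.findContours((l==i).astype(np.uint8),0,2)
            p=pix2w(n,cs[0].reshape(-1,2),0.012,C).astype(np.float32)
            r=cv2.minAreaRect(p[:,:2]*1000)
            q=pix2w(n,[c[i]],0.012,C)[0]
            if 0.2<q[0]<.6 and 0<q[1]<.5: print('blank',q[:2],'area',s[i,4],'rect',np.round(r[1],0),'ang',round(r[2],1),'ctr',np.round(r[0],0))
    return im,C
if __name__=='__main__':
    im,C=blanks()
    cr=im[160:280,240:420]; cv2.imwrite('pics/c1.png',cv2.resize(cr,None,fx=4.4,fy=4.4,interpolation=2)[...,::-1])
    cr=im[190:280,110:250]; cv2.imwrite('pics/c2.png',cv2.resize(cr,None,fx=5.6,fy=5.6,interpolation=2)[...,::-1])
E
python3 m.py
```

```text
blank [0.5701 0.3685] area 229 rect [45. 46.] ang 9.2 ctr [570. 369.]
blank [0.5526 0.2364] area 216 rect [44. 44.] ang 89.0 ctr [553. 236.]
blank [0.4301 0.3337] area 186 rect [28. 56.] ang 38.0 ctr [430. 334.]
blank [0.4197 0.2055] area 138 rect [34. 34.] ang 89.9 ctr [418. 205.]
```

View pics/c1.png

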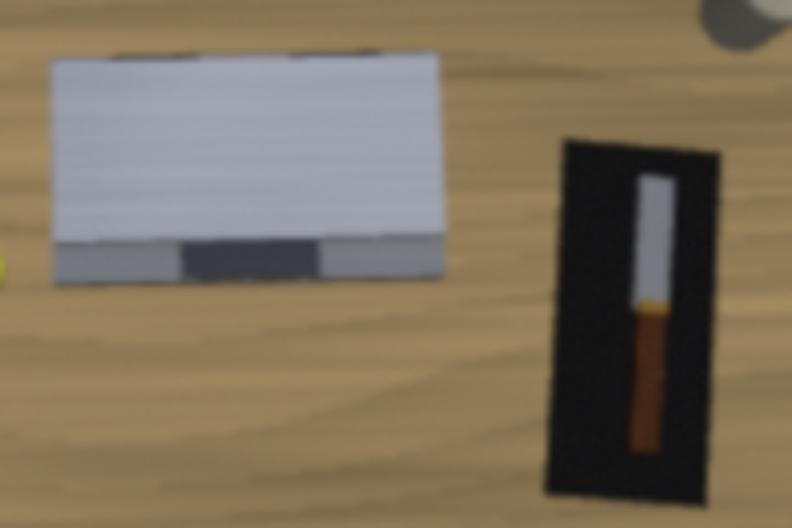

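View pics/c2.png

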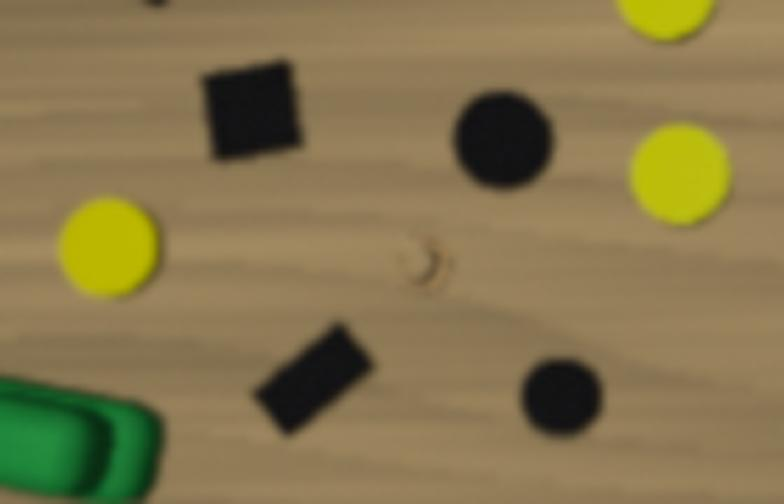

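```bash
cat > d.py <<'E'
from h import *
np.set_printoptions(precision=4,suppress=True)
f=lambda P:(np.array(P)+.5)/4.4-.5+[240,160]
print('cover BL BR FL FR'); c=pix2w('top',f([(52,60),(438,52),(53,241),(444,235)]),.041); print(c)
print('lip corners'); print(pix2w('top',f([(181,241),(319,239),(183,280),(320,278)]),[.041,.041,.037,.037]))
print('die front bottom?'); print(pix2w('top',f([(54,284),(443,278)]),0.0),pix2w('top',f([(54,284),(443,278)]),0.024))
p=pix2w('top',f([(645,453),(652,307),(657,175)]),[.018,.018,.012]); print('pry',p)
for a,b in((0,1),(1,2),(0,2)):
  d=p[b]-p[a];print(np.hypot(*d[:2]),np.degrees(np.arctan2(d[1],d[0])))
print('mat',pix2w('top',f([(565,140),(720,154),(546,493),(706,506)]),.004))
E
python3 d.py
```

```text
cover BL BR FL FR
[[ 0.6653  0.0825  0.041 ]
 [ 0.6665 -0.1696  0.041 ]
 [ 0.5466  0.083   0.041 ]
 [ 0.5459 -0.1685  0.041 ]]
lip corners
[[ 0.5451  0.0009  0.041 ]
 [ 0.5448 -0.0877  0.041 ]
 [ 0.5203  0.0001  0.037 ]
 [ 0.52   -0.088   0.037 ]]
die front bottom?
[[ 0.5231  0.0849  0.    ]
 [ 0.5223 -0.1735  0.    ]] [[ 0.5206  0.0836  0.024 ]
 [ 0.5198 -0.1695  0.024 ]]
pry [[ 0.4033 -0.2988  0.018 ]
 [ 0.4985 -0.3083  0.018 ]
 [ 0.5873 -0.3184  0.012 ]]
0.09569299199469343 -5.73878739246359
0.08933651077991332 -6.48865430363757
0.18502554583243946 -6.100840245712881
mat [[ 0.6134 -0.2593  0.004 ]
 [ 0.6022 -0.365   0.004 ]
 [ 0.3789 -0.2355  0.004 ]
 [ 0.3675 -0.3419  0.004 ]]
```

The die's centre is at about (0.596, -0.043) with yaw near 0, and the lip's middle at about (0.5205, -0.043). The blade's pry_grip is at about (0.483, -0.307), with yaw -6.1°. The sizes match the description: cover 119 x 252 mm, lip 25 x 89 mm, blade 185 mm. Three yellow discs, the spool and the die front could be mistaken for what I want, so I'm choosing only black blanks. I'm moving above the blade now.

Emit:
jog_arm(
  steps=[
    {"az": -0.141, "grip": 1},
    {"tx": -0.0215, "ty": -0.041},
    {"tx": -0.0215, "ty": -0.041},
    {"tx": -0.0215, "ty": -0.041},
    {"tx": -0.0215, "ty": -0.041},
    {"tx": -0.0215, "ty": -0.041},
    {"tx": -0.0215, "ty": -0.041},
    {"tx": -0.0215, "ty": -0.041},
    {"tx": -0.0215, "ty": -0.041},
    {"tx": -0.0215, "ty": -0.041},
    {"tx": -0.0215, "ty": -0.041},
    {"tx": -0.0215, "ty": -0.041},
    {"tx": -0.0215, "ty": -0.041},
    {"tx": -0.0215, "ty": -0.041},
    {"tx": -0.0215, "ty": -0.041},
    {"tx": -0.0215, "ty": -0.041},
    {"tx": -0.0215, "ty": -0.041},
    {"tx": -0.0215, "ty": -0.041},
    {"tx": -0.0215, "ty": -0.041},
  ],
  grip_force=90,
)

```text
invalid input at $.steps[0]: expected keys grip, tx, ty, tz, ax, ay, az
```

```bash
cat > go.py <<'E'
from h import *
import sys
np.set_printoptions(precision=4,suppress=True)
# go.py x y z [yaw of tool x, deg]: tool-axis deltas after the yaw turn
def go(x,y,z,yaw=None,s=None):
    s=s or sensors.read_state(); R=np.array(s['ee_rot']); p=np.array(s['position'])
    now=np.degrees(np.arctan2(R[1,0],R[0,0])); yaw=now if yaw is None else yaw
    d=(yaw-now+180)%360-180; a=np.radians(yaw)
    D=np.array([x,y,z])-p
    print('t',s['t'],'pos',p,'yaw',now,'zaxis',R[:,2],'j',np.round(s['joints'],1))
    print('az %.3f'%-np.radians(d),'tx %.4f ty %.4f tz %.4f'%(D[0]*np.cos(a)+D[1]*np.sin(a),D[0]*np.sin(a)-D[1]*np.cos(a),-D[2]),'F',np.array(s['force']),'w',round(s['grip_width'],4))
if __name__=='__main__': go(*map(float,sys.argv[1:]))
E
python3 go.py .4826 -.3068 .2 173.9
```

```text
t 0.15 pos [0.1414 0.5569 0.2306] yaw 165.7459227899732 zaxis [-0.0005 -0.0013 -1.    ] j [68.8 15.8 86.3 -0.  78.  -6.9]
az -0.142 tx -0.4310 ty -0.8226 tz 0.0306 F [0.062  0.57   0.2149] w 0.0852
```

Emit:
jog_arm(
  steps=[
    {"grip": 1, "tx": 0, "ty": 0, "tz": 0, "ax": 0, "ay": 0, "az": -0.142},
    {"grip": 1, "tx": -0.0215, "ty": -0.041, "tz": 0, "ax": 0, "ay": 0, "az": 0},
    {"grip": 1, "tx": -0.0215, "ty": -0.041, "tz": 0, "ax": 0, "ay": 0, "az": 0},
    {"grip": 1, "tx": -0.0215, "ty": -0.041, "tz": 0, "ax": 0, "ay": 0, "az": 0},
    {"grip": 1, "tx": -0.0215, "ty": -0.041, "tz": 0, "ax": 0, "ay": 0, "az": 0},
    {"grip": 1, "tx": -0.0215, "ty": -0.041, "tz": 0, "ax": 0, "ay": 0, "az": 0},
    {"grip": 1, "tx": -0.0215, "ty": -0.041, "tz": 0, "ax": 0, "ay": 0, "az": 0},
    {"grip": 1, "tx": -0.0215, "ty": -0.041, "tz": 0, "ax": 0, "ay": 0, "az": 0},
    {"grip": 1, "tx": -0.0215, "ty": -0.041, "tz": 0, "ax": 0, "ay": 0, "az": 0},
    {"grip": 1, "tx": -0.0215, "ty": -0.041, "tz": 0, "ax": 0, "ay": 0, "az": 0},
    {"grip": 1, "tx": -0.0215, "ty": -0.041, "tz": 0, "ax": 0, "ay": 0, "az": 0},
    {"grip": 1, "tx": -0.0215, "ty": -0.041, "tz": 0, "ax": 0, "ay": 0, "az": 0},
    {"grip": 1, "tx": -0.0215, "ty": -0.041, "tz": 0, "ax": 0, "ay": 0, "az": 0},
    {"grip": 1, "tx": -0.0215, "ty": -0.041, "tz": 0, "ax": 0, "ay": 0, "az": 0},
    {"grip": 1, "tx": -0.0215, "ty": -0.041, "tz": 0, "ax": 0, "ay": 0, "az": 0},
    {"grip": 1, "tx": -0.0215, "ty": -0.041, "tz": 0, "ax": 0, "ay": 0, "az": 0},
    {"grip": 1, "tx": -0.0215, "ty": -0.041, "tz": 0, "ax": 0, "ay": 0, "az": 0},
    {"grip": 1, "tx": -0.0215, "ty": -0.041, "tz": 0, "ax": 0, "ay": 0, "az": 0},
    {"grip": 1, "tx": -0.0215, "ty": -0.041, "tz": 0, "ax": 0, "ay": 0, "az": 0},
    {"grip": 1, "tx": -0.0215, "ty": -0.041, "tz": 0, "ax": 0, "ay": 0, "az": 0},
  ],
  grip_force=90,
)

```text
t: 2.15
position: [0.4649, -0.2626, 0.2309]
ee_rot: [[-0.994, 0.107, -0.0], [0.107, 0.994, 0.001], [0.0, 0.001, -1.0]]
force: [0.8, 0.2, -0.0]
grip_width: 0.0853
finger_force: 0.0
```

```bash
python3 go.py .4826 -.3068 .1 173.9; python3 -c "
from h import *
C=save('wrist','w0.png'); print(C[0][0,0],-C[2].T@C[3],C[2])"
```

```text
t 2.15 pos [ 0.4649 -0.2626  0.2309] yaw 173.84121329342835 zaxis [-0.0002  0.0007 -1.    ] j [ -36.9   12.3   91.1    0.    76.6 -120.8]
az -0.001 tx -0.0223 ty -0.0420 tz 0.1309 F [ 0.7789  0.1847 -0.0208] w 0.0853
360.96629034239487 [ 0.39872742 -0.25581576  0.37362926] [[ 1.07370606e-01  9.94219003e-01  3.57802965e-04]
 [ 9.58374641e-01 -1.03595346e-01  2.66056482e-01]
 [ 2.64555477e-01 -2.82237363e-02 -9.63957375e-01]]
```

View pics/w0.png

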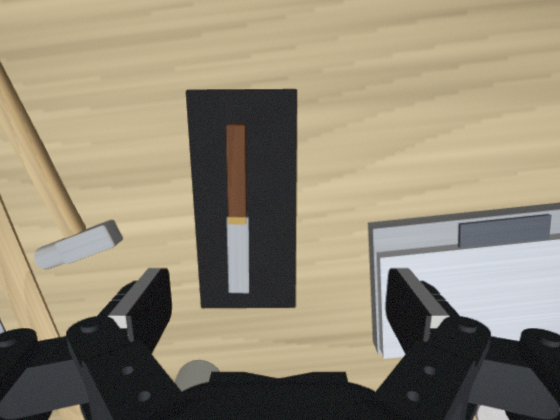

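```bash
python3 -c "
from h import *
np.set_printoptions(precision=4,suppress=True)
p=pix2w('wrist',[(236,125),(238,219),(238,293)],[.018,.018,.0135]);print(p)
d=p[2]-p[0];print(np.hypot(*d[:2]),np.degrees(np.arctan2(d[1],d[0])))
u=d[:2]/np.hypot(*d[:2]); print('grip',p[2,:2]-.105*u, p[1,:2]-.02*u)
print(pix2w('wrist',[(459,222),(549,215)],.037), pix2w('wrist',[(369,223)],.024))"
```

```text
[[ 0.4101 -0.3068  0.018 ]
 [ 0.5035 -0.318   0.018 ]
 [ 0.5895 -0.3307  0.0135]]
0.18102653519391448 -7.578646882754484
grip [ 0.4855 -0.3168] [ 0.4837 -0.3153]
[[ 0.5243 -0.1011  0.037 ]
 [ 0.5267 -0.013   0.037 ]] [[ 0.5203 -0.1858  0.024 ]]
```

```bash
python3 go.py .4826 -.3068 .1 173.9; python3 -c "
from h import *
np.set_printoptions(precision=4,suppress=True)
C=save('wrist','w1.png'); print(-C[2].T@C[3]);
im=cv2.imread('pics/w1.png'); o=cv2.imread('pics/w0.png'); print(cv2.phaseCorrelate(o[60:200,150:350].mean(2),im[60:200,150:350].mean(2)))"; python3 go.py .4826 -.3068 .1 173.9;
```

```text
t 2.2 pos [ 0.4685 -0.2707  0.2305] yaw 173.7066811326441 zaxis [ 0.0034 -0.008  -1.    ] j [ -37.2   12.7   90.7   -0.3   76.2 -120.9]
az -0.003 tx -0.0178 ty -0.0344 tz 0.1305 F [ 4.2362 -7.2861  2.0759] w 0.0855
[ 0.4018 -0.2625  0.3729]
((9.122872988487416, 0.058169899195419816), 0.4789812650281869)
t 2.25 pos [ 0.4668 -0.2665  0.2303] yaw 173.6502973520915 zaxis [ 0.0011 -0.003  -1.    ] j [ -37.1   12.5   90.9   -0.1   76.4 -120.7]
az -0.004 tx -0.0200 ty -0.0384 tz 0.1303 F [-0.0372  1.3061 -1.0063] w 0.0852
```

The wrist picture shows the handle from (236,125) to (238,219) and the tip at (238,293), but the arm was still settling, so I won't use those numbers. I'll move closer, let it settle and measure again.

Emit:
jog_arm(
  steps=[
    {"grip": 0.6, "tx": -0.01, "ty": -0.02, "tz": 0.03, "ax": 0, "ay": 0, "az": 0},
    {"grip": 0.6, "tx": -0.01, "ty": -0.0185, "tz": 0.03, "ax": 0, "ay": 0, "az": 0},
    {"grip": 0.6, "tx": 0, "ty": 0, "tz": 0.02, "ax": 0, "ay": 0, "az": 0},
    {"grip": 0.6, "tx": 0, "ty": 0, "tz": 0, "ax": 0, "ay": 0, "az": 0},
    {"grip": 0.6, "tx": 0, "ty": 0, "tz": 0, "ax": 0, "ay": 0, "az": 0},
    {"grip": 0.6, "tx": 0, "ty": 0, "tz": 0, "ax": 0, "ay": 0, "az": 0},
  ],
)

```text
t: 2.85
position: [0.4811, -0.3011, 0.1528]
ee_rot: [[-0.994, 0.106, 0.002], [0.106, 0.994, -0.001], [-0.002, -0.001, -1.0]]
force: [-0.3, -0.1, -0.6]
grip_width: 0.051
finger_force: 0.0
```

```bash
cat > pry.py <<'E'
from h import *
np.set_printoptions(precision=4,suppress=True)
C=save('wrist','w2.png'); im=cv2.imread('pics/w2.png').astype(int)
b,g,r=im[...,0],im[...,1],im[...,2]
m=((r-b>30)&(r<130)&(r-g>25)).astype(np.uint8)
k,l,s,c=cv2.connectedComponentsWithStats(m); i=1+np.argmax(s[1:,4]); print(s[i],c[i])
cs,_=cv2.findContours((l==i).astype(np.uint8),0,2); p=pix2w('wrist',cs[0].reshape(-1,2),.018,C)
R=cv2.minAreaRect((p[:,:2]*1000).astype(np.float32)); print(R); print(cv2.boxPoints(R))
E
python3 pry.py; python3 go.py .4826 -.3068 .007 173.9
```

```text
[ 260   98   26  121 2730] [272.2993 156.0718]
((450.24041748046875, -303.0516662597656), (18.307504653930664, 92.01480865478516), 82.45983123779297)
[[ 403.4297 -306.0891]
 [ 494.6488 -318.1634]
 [ 497.0512 -300.0142]
 [ 405.832  -287.9399]]
t 2.9 pos [ 0.4812 -0.3012  0.1529] yaw 173.91245066313942 zaxis [ 0.0023 -0.0017 -1.    ] j [ -39.1   18.2   94.4    0.    67.2 -123. ]
az 0.000 tx -0.0020 ty -0.0054 tz 0.1459 F [ 0.9098 -0.0316 -0.0486] w 0.0512
```

Emit:
jog_arm(
  steps=[
    {"grip": 0.6, "tx": -0.003, "ty": -0.006, "tz": 0.02, "ax": 0, "ay": 0, "az": 0.016},
    {"grip": 0.6, "tx": 0, "ty": 0, "tz": 0.03, "ax": 0, "ay": 0, "az": 0},
    {"grip": 0.6, "tx": 0, "ty": 0, "tz": 0.03, "ax": 0, "ay": 0, "az": 0},
    {"grip": 0.6, "tx": 0, "ty": 0, "tz": 0.03, "ax": 0, "ay": 0, "az": 0},
    {"grip": 0.6, "tx": 0, "ty": 0, "tz": 0.02, "ax": 0, "ay": 0, "az": 0},
    {"grip": 0.6, "tx": 0, "ty": 0, "tz": 0, "ax": 0, "ay": 0, "az": 0},
    {"grip": 0.6, "tx": 0, "ty": 0, "tz": 0, "ax": 0, "ay": 0, "az": 0},
    {"grip": 0.6, "tx": 0, "ty": 0, "tz": 0, "ax": 0, "ay": 0, "az": 0},
  ],
)

```text
t: 3.7
position: [0.4842, -0.3083, 0.0232]
ee_rot: [[-0.992, 0.122, 0.003], [0.122, 0.992, -0.002], [-0.003, -0.002, -1.0]]
force: [-0.6, -0.4, -0.3]
grip_width: 0.0514
finger_force: 0.0
```

```bash
python3 go.py .4837 -.307 .0075 173
```

```text
t 3.7 pos [ 0.4842 -0.3083  0.0232] yaw 172.97687918151044 zaxis [ 0.003  -0.0023 -1.    ] j [ -39.4   26.4  102.8    0.    50.6 -122.4]
az -0.000 tx 0.0006 ty 0.0013 tz 0.0157 F [-0.6168 -0.3773 -0.2742] w 0.0514
```

Emit:
jog_arm(
  steps=[
    {"grip": 0.6, "tx": 0, "ty": 0.001, "tz": 0.016, "ax": 0, "ay": 0, "az": 0},
    {"grip": 0.6, "tx": 0, "ty": 0, "tz": 0, "ax": 0, "ay": 0, "az": 0},
    {"grip": 0, "tx": 0, "ty": 0, "tz": 0, "ax": 0, "ay": 0, "az": 0},
    {"grip": 0, "tx": 0, "ty": 0, "tz": 0, "ax": 0, "ay": 0, "az": 0},
    {"grip": 0, "tx": 0, "ty": 0, "tz": 0, "ax": 0, "ay": 0, "az": 0},
    {"grip": 0, "tx": 0, "ty": 0, "tz": 0, "ax": 0, "ay": 0, "az": 0},
    {"grip": 0, "tx": 0, "ty": 0, "tz": 0, "ax": 0, "ay": 0, "az": 0},
    {"grip": 0, "tx": 0, "ty": 0, "tz": 0, "ax": 0, "ay": 0, "az": 0},
  ],
)

```text
t: 4.5
position: [0.4836, -0.307, 0.0065]
ee_rot: [[-0.992, 0.123, 0.002], [0.123, 0.992, -0.001], [-0.002, -0.001, -1.0]]
force: [-1.2, 0.5, 6.6]
grip_width: 0.0156
finger_force: 89.5
```

```bash
python3 go.py .4837 -.307 .0075 173
```

```text
t 4.5 pos [ 0.4836 -0.307   0.0065] yaw 172.96236294156992 zaxis [ 0.0016 -0.0012 -1.    ] j [ -39.4   27.6  103.8    0.    48.5 -122.3]
az -0.001 tx -0.0001 ty 0.0000 tz -0.0010 F [-1.2008  0.4956  6.607 ] w 0.0156
```

Emit:
jog_arm(
  steps=[
    {"grip": 0, "tx": 0, "ty": 0, "tz": -0.03, "ax": 0, "ay": 0, "az": 0},
    {"grip": 0, "tx": 0, "ty": 0, "tz": -0.03, "ax": 0, "ay": 0, "az": 0},
    {"grip": 0, "tx": 0, "ty": 0, "tz": -0.03, "ax": 0, "ay": 0, "az": 0},
    {"grip": 0, "tx": 0, "ty": 0, "tz": 0, "ax": 0, "ay": 0, "az": -0.06},
    {"grip": 0, "tx": 0, "ty": 0, "tz": 0, "ax": 0, "ay": 0, "az": -0.063},
    {"grip": 0, "tx": 0.01, "ty": 0.03, "tz": 0, "ax": 0, "ay": 0, "az": 0},
    {"grip": 0, "tx": 0.01, "ty": 0.03, "tz": 0, "ax": 0, "ay": 0, "az": 0},
    {"grip": 0, "tx": 0.01, "ty": 0.03, "tz": 0, "ax": 0, "ay": 0, "az": 0},
    {"grip": 0, "tx": 0.01, "ty": 0.03, "tz": 0, "ax": 0, "ay": 0, "az": 0},
    {"grip": 0, "tx": 0.01, "ty": 0.03, "tz": 0, "ax": 0, "ay": 0, "az": 0},
    {"grip": 0, "tx": 0.01, "ty": 0.03, "tz": 0, "ax": 0, "ay": 0, "az": 0},
    {"grip": 0, "tx": 0.01, "ty": 0.03, "tz": 0, "ax": 0, "ay": 0, "az": 0},
    {"grip": 0, "tx": 0.01, "ty": 0.03, "tz": 0, "ax": 0, "ay": 0, "az": 0},
    {"grip": 0, "tx": 0.01, "ty": 0.02, "tz": 0, "ax": 0, "ay": 0, "az": 0},
    {"grip": 0, "tx": 0, "ty": 0, "tz": 0, "ax": 0, "ay": 0, "az": 0},
    {"grip": 0, "tx": 0, "ty": 0, "tz": 0, "ax": 0, "ay": 0, "az": 0},
    {"grip": 0, "tx": 0, "ty": 0, "tz": 0, "ax": 0, "ay": 0, "az": 0},
  ],
)

```text
t: 6.2
position: [0.394, -0.0473, 0.0955]
ee_rot: [[-1.0, 0.0, 0.001], [0.0, 1.0, -0.001], [-0.001, -0.001, -1.0]]
force: [0.5, -0.2, -1.3]
grip_width: 0.0157
finger_force: 88.8
```

```bash
python3 go.py .395 -.043 .0225 180; python3 -c "
from h import *
C=save('wrist','w3.png',s=1.3)
np.save('C3.npy',np.array(C,dtype=object),allow_pickle=True)"
```

```text
t 6.2 pos [ 0.394  -0.0473  0.0955] yaw 179.99014575777824 zaxis [ 0.0015 -0.0007 -1.    ] j [ -16.9    8.1  118.6   -0.    53.2 -106.9]
az -0.000 tx -0.0010 ty 0.0043 tz 0.0730 F [ 0.4868 -0.1994 -1.287 ] w 0.0157
```

View pics/w3.png

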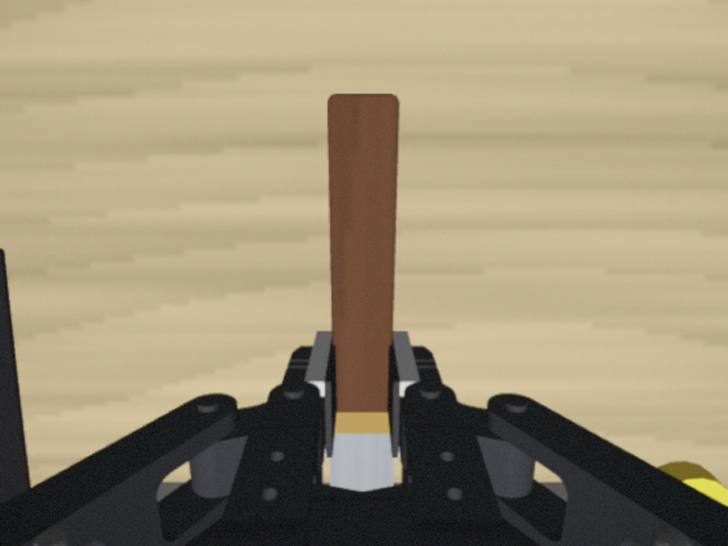

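The wrist view shows the handle held straight and close to level: width ratio 70/57 px between rear (363,94) and front (363,412) matches a level handle. I'm lowering to gap height, then inserting slowly.

Emit:
jog_arm(
  steps=[
    {"grip": 0, "tx": 0, "ty": 0.004, "tz": 0.025, "ax": 0, "ay": 0, "az": 0},
    {"grip": 0, "tx": 0, "ty": 0, "tz": 0.025, "ax": 0, "ay": 0, "az": 0},
    {"grip": 0, "tx": 0, "ty": 0, "tz": 0.023, "ax": 0, "ay": 0, "az": 0},
    {"grip": 0, "tx": 0, "ty": 0, "tz": 0, "ax": 0, "ay": 0, "az": 0},
    {"grip": 0, "tx": 0, "ty": 0, "tz": 0, "ax": 0, "ay": 0, "az": 0},
    {"grip": 0, "tx": 0, "ty": 0, "tz": 0, "ax": 0, "ay": 0, "az": 0},
    {"grip": 0, "tx": 0, "ty": 0, "tz": 0, "ax": 0, "ay": 0, "az": 0},
  ],
)

```text
t: 6.95
position: [0.3941, -0.043, 0.0233]
ee_rot: [[-1.0, 0.0, 0.003], [0.0, 1.0, -0.001], [-0.003, -0.001, -1.0]]
force: [-0.1, 1.1, -1.1]
grip_width: 0.0156
finger_force: 88.8
```

```bash
python3 go.py .395 -.043 .0225 180; python3 -c "
from h import *
save('scene','s1.png',(210,190,330,270),6)"
```

```text
t 6.95 pos [ 0.3941 -0.043   0.0233] yaw 179.99173835448454 zaxis [ 0.0025 -0.0006 -1.    ] j [ -16.3   14.7  124.5    0.    40.7 -106.3]
az -0.000 tx -0.0009 ty -0.0000 tz 0.0008 F [-0.1369  1.0746 -1.0937] w 0.0156
```

View pics/s1.png

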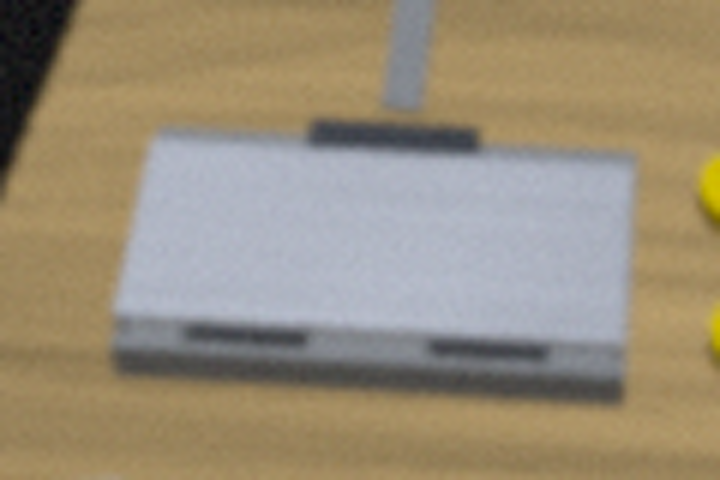

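The blade tip at (405,107) is just short of the lip's front edge at (395,123), laterally centred. Inserting.

Emit:
jog_arm(
  steps=[
    {"grip": 0, "tx": -0.006, "ty": 0, "tz": 0.0005, "ax": 0, "ay": 0, "az": 0},
    {"grip": 0, "tx": -0.006, "ty": 0, "tz": 0, "ax": 0, "ay": 0, "az": 0},
    {"grip": 0, "tx": -0.006, "ty": 0, "tz": 0, "ax": 0, "ay": 0, "az": 0},
    {"grip": 0, "tx": -0.006, "ty": 0, "tz": 0, "ax": 0, "ay": 0, "az": 0},
    {"grip": 0, "tx": -0.006, "ty": 0, "tz": 0, "ax": 0, "ay": 0, "az": 0},
    {"grip": 0, "tx": -0.005, "ty": 0, "tz": 0, "ax": 0, "ay": 0, "az": 0},
    {"grip": 0, "tx": 0, "ty": 0, "tz": 0, "ax": 0, "ay": 0, "az": 0},
    {"grip": 0, "tx": 0, "ty": 0, "tz": 0, "ax": 0, "ay": 0, "az": 0},
  ],
)

```text
t: 7.8
position: [0.4178, -0.041, 0.02]
ee_rot: [[-1.0, -0.001, -0.021], [-0.002, 1.0, 0.003], [0.021, 0.003, -1.0]]
force: [-15.6, -2.4, 6.4]
grip_width: 0.0156
finger_force: 89.7
```

```bash
python3 go.py .433 -.043 .0225 180; python3 -c "
from h import *
save('scene','s2.png',(210,190,330,270),4)"
```

```text
t 7.8 pos [ 0.4178 -0.041   0.02  ] yaw -179.9106564533358 zaxis [-0.0207  0.0029 -0.9998] j [ -15.    17.2  121.    -0.2   43.  -104.9]
az 0.002 tx -0.0152 ty -0.0020 tz -0.0025 F [-15.5619  -2.3728   6.4318] w 0.0156
```

Contact: Fx is -15.6 N and Fz is upward, so the tip caught the die's edge and sits too low. I'll back off, raise it 3 mm and retry.

Emit:
jog_arm(
  steps=[
    {"grip": 0, "tx": 0.02, "ty": 0, "tz": 0, "ax": 0, "ay": 0, "az": 0},
    {"grip": 0, "tx": 0.015, "ty": 0, "tz": 0, "ax": 0, "ay": 0, "az": 0},
    {"grip": 0, "tx": 0, "ty": 0, "tz": -0.003, "ax": 0, "ay": 0, "az": 0},
    {"grip": 0, "tx": 0, "ty": 0, "tz": 0, "ax": 0, "ay": 0, "az": 0},
    {"grip": 0, "tx": 0, "ty": 0, "tz": 0, "ax": 0, "ay": 0, "az": 0},
    {"grip": 0, "tx": 0, "ty": 0, "tz": 0, "ax": 0, "ay": 0, "az": 0},
    {"grip": 0, "tx": 0, "ty": 0, "tz": 0, "ax": 0, "ay": 0, "az": 0},
  ],
)

```text
t: 8.55
position: [0.3937, -0.0426, 0.0248]
ee_rot: [[-1.0, -0.0, 0.001], [-0.0, 1.0, -0.0], [-0.001, -0.0, -1.0]]
force: [-0.3, -1.0, -0.7]
grip_width: 0.0158
finger_force: 88.8
```

```bash
python3 go.py .395 -.043 .0255 180; python3 -c "
from h import *
save('scene','s3.png',(230,160,330,230),7)
print(w2pix('scene',[(.500,-.043,.0315),(.418,-.052,.038),(.418,-.034,.038)])-[230,160])
save('wrist','w4.png',(150,0,410,420),1.4)"
```

```text
t 8.55 pos [ 0.3937 -0.0426  0.0248] yaw -179.97676080559066 zaxis [ 0.0006 -0.     -1.    ] j [ -16.3   14.6  124.3    0.    41.1 -106.3]
az 0.000 tx -0.0013 ty -0.0004 tz -0.0007 F [-0.2563 -0.95   -0.7171] w 0.0158
[[46.76651193 46.61379892]
 [46.48493721 27.30217847]
 [51.85937232 27.57969488]]
```

View pics/w4.png

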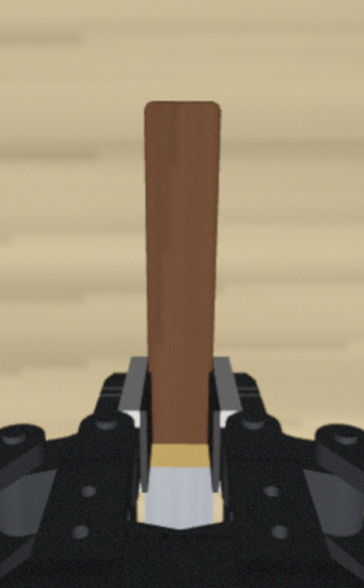

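View pics/s3.png

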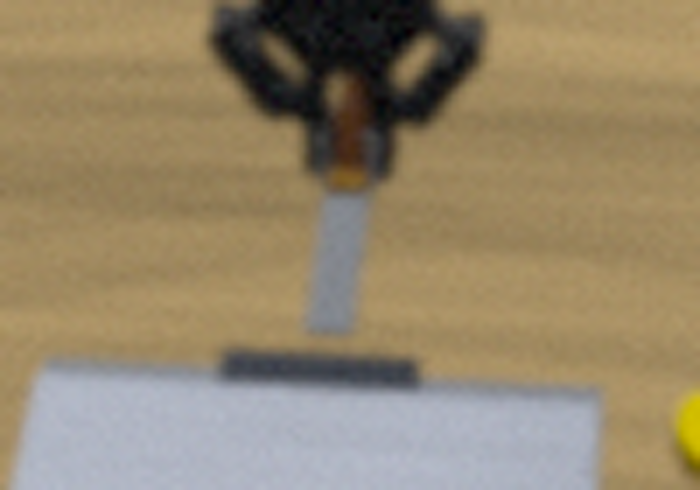

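The tip shows at (329,332), about 0.8 px below where a level blade would put it. That suggests roughly 2 mm of droop, so this height should now be right. Inserting again.

Emit:
jog_arm(
  steps=[
    {"grip": 0, "tx": -0.01, "ty": 0, "tz": -0.0005, "ax": 0, "ay": 0, "az": 0},
    {"grip": 0, "tx": -0.01, "ty": 0, "tz": 0, "ax": 0, "ay": 0, "az": 0},
    {"grip": 0, "tx": -0.006, "ty": 0, "tz": 0, "ax": 0, "ay": 0, "az": 0},
    {"grip": 0, "tx": -0.006, "ty": 0, "tz": 0, "ax": 0, "ay": 0, "az": 0},
    {"grip": 0, "tx": -0.006, "ty": 0, "tz": 0, "ax": 0, "ay": 0, "az": 0},
    {"grip": 0, "tx": 0, "ty": 0, "tz": 0, "ax": 0, "ay": 0, "az": 0},
    {"grip": 0, "tx": 0, "ty": 0, "tz": 0, "ax": 0, "ay": 0, "az": 0},
  ],
)

```text
t: 9.35
position: [0.4317, -0.0426, 0.0254]
ee_rot: [[-1.0, -0.0, 0.001], [-0.0, 1.0, -0.0], [-0.001, -0.0, -1.0]]
force: [1.3, 0.3, 0.1]
grip_width: 0.0156
finger_force: 88.9
```

```bash
python3 go.py .433 -.043 .0255 180
```

```text
t 9.35 pos [ 0.4317 -0.0426  0.0254] yaw -179.98834657194058 zaxis [ 0.0014 -0.0002 -1.    ] j [ -14.8   17.   119.9    0.    43.  -104.9]
az 0.000 tx -0.0013 ty -0.0004 tz -0.0001 F [1.321  0.257  0.1006] w 0.0156
```

The blade slid in freely, with the tip about 16 mm under the lip. I'm lifting along the lip's arc.

Emit:
jog_arm(
  steps=[
    {"grip": 0, "tx": 0, "ty": 0, "tz": -0.003, "ax": 0, "ay": 0, "az": 0},
    {"grip": 0, "tx": -0.0005, "ty": 0, "tz": -0.011, "ax": 0, "ay": 0, "az": 0},
    {"grip": 0, "tx": -0.0014, "ty": 0, "tz": -0.0109, "ax": 0, "ay": 0, "az": 0},
    {"grip": 0, "tx": -0.0024, "ty": 0, "tz": -0.0108, "ax": 0, "ay": 0, "az": 0},
    {"grip": 0, "tx": -0.0033, "ty": 0, "tz": -0.0105, "ax": 0, "ay": 0, "az": 0},
    {"grip": 0, "tx": -0.0042, "ty": 0, "tz": -0.0102, "ax": 0, "ay": 0, "az": 0},
    {"grip": 0, "tx": -0.0051, "ty": 0, "tz": -0.0098, "ax": 0, "ay": 0, "az": 0},
    {"grip": 0, "tx": 0, "ty": 0, "tz": 0, "ax": 0, "ay": 0, "az": 0},
    {"grip": 0, "tx": 0, "ty": 0, "tz": 0, "ax": 0, "ay": 0, "az": 0},
  ],
)

```text
t: 10.25
position: [0.4483, -0.0425, 0.0916]
ee_rot: [[-1.0, -0.0, 0.002], [-0.0, 1.0, -0.0], [-0.002, -0.0, -1.0]]
force: [-0.3, 0.4, -1.8]
grip_width: 0.0157
finger_force: 88.6
```

```bash
python3 go.py .449 -.043 .0918 180; python3 -c "
from h import *
save('scene','s4.png',(200,140,340,270),4)"
```

```text
t 10.25 pos [ 0.4483 -0.0425  0.0916] yaw -179.99180310416662 zaxis [ 0.0015 -0.0001 -1.    ] j [ -14.3   12.7  113.1    0.    54.2 -104.3]
az 0.000 tx -0.0007 ty -0.0005 tz -0.0002 F [-0.2561  0.3897 -1.7839] w 0.0157
```

View pics/s4.png

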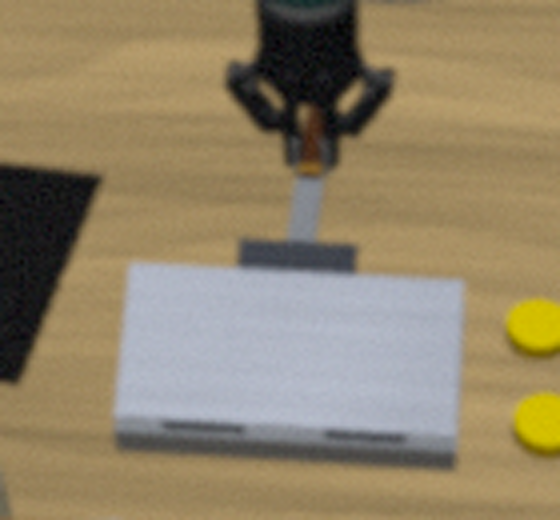

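The cover is up about 30° with the blade under the lip at (300,240). Continuing along the arc to fully open.

Emit:
jog_arm(
  steps=[
    {"grip": 0, "tx": -0.0059, "ty": 0, "tz": -0.0093, "ax": 0, "ay": 0, "az": 0},
    {"grip": 0, "tx": -0.0067, "ty": 0, "tz": -0.0088, "ax": 0, "ay": 0, "az": 0},
    {"grip": 0, "tx": -0.0075, "ty": 0, "tz": -0.0081, "ax": 0, "ay": 0, "az": 0},
    {"grip": 0, "tx": -0.0081, "ty": 0, "tz": -0.0075, "ax": 0, "ay": 0, "az": 0},
    {"grip": 0, "tx": -0.0088, "ty": 0, "tz": -0.0067, "ax": 0, "ay": 0, "az": 0},
    {"grip": 0, "tx": -0.0093, "ty": 0, "tz": -0.0059, "ax": 0, "ay": 0, "az": 0},
    {"grip": 0, "tx": -0.0098, "ty": 0, "tz": -0.0051, "ax": 0, "ay": 0, "az": 0},
    {"grip": 0, "tx": -0.0102, "ty": 0, "tz": -0.0042, "ax": 0, "ay": 0, "az": 0},
    {"grip": 0, "tx": -0.0105, "ty": 0, "tz": -0.0033, "ax": 0, "ay": 0, "az": 0},
    {"grip": 0, "tx": -0.0108, "ty": 0, "tz": -0.0024, "ax": 0, "ay": 0, "az": 0},
    {"grip": 0, "tx": -0.0109, "ty": 0, "tz": -0.0014, "ax": 0, "ay": 0, "az": 0},
    {"grip": 0, "tx": -0.011, "ty": 0, "tz": -0.0005, "ax": 0, "ay": 0, "az": 0},
    {"grip": 0, "tx": -0.011, "ty": 0, "tz": 0.0005, "ax": 0, "ay": 0, "az": 0},
    {"grip": 0, "tx": -0.011, "ty": 0, "tz": 0.0014, "ax": 0, "ay": 0, "az": 0},
    {"grip": 0, "tx": -0.0125, "ty": 0, "tz": 0.0028, "ax": 0, "ay": 0, "az": 0},
    {"grip": 0, "tx": 0, "ty": 0, "tz": 0, "ax": 0, "ay": 0, "az": 0},
    {"grip": 0, "tx": 0, "ty": 0, "tz": 0, "ax": 0, "ay": 0, "az": 0},
  ],
)

```text
t: 12.0
position: [0.5921, -0.0424, 0.1494]
ee_rot: [[-1.0, -0.0, -0.001], [-0.0, 1.0, 0.0], [0.001, 0.0, -1.0]]
force: [-0.2, -0.5, -1.2]
grip_width: 0.0159
finger_force: 88.7
```

```bash
python3 go.py .594 -.043 .15 180; python3 -c "
from h import *
save('scene','s5.png',(180,110,340,270),4)"
```

```text
t 12.0 pos [ 0.5921 -0.0424  0.1494] yaw -179.98332549933738 zaxis [-0.0005  0.0003 -1.    ] j [ -10.8   20.6   91.2    0.    68.2 -100.8]
az 0.000 tx -0.0019 ty -0.0006 tz -0.0006 F [-0.164  -0.4689 -1.1528] w 0.0159
```

View pics/s5.png

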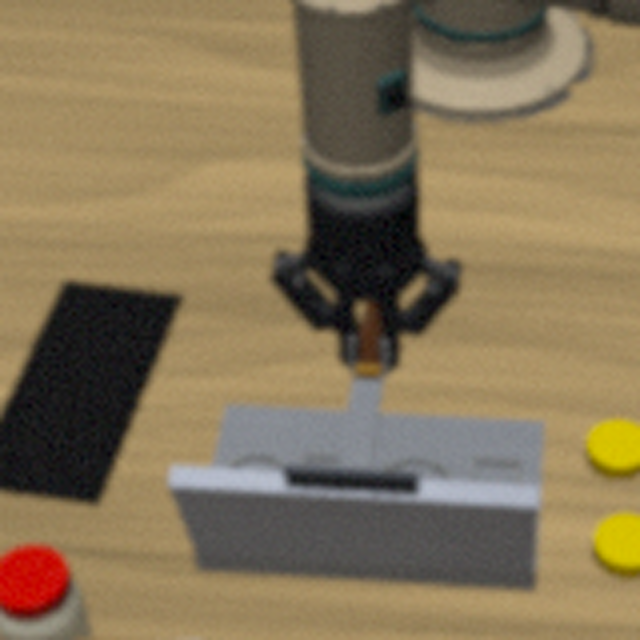

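The cover stands at about 103° and the die cavities are visible. I'll push a bit more, back out and carry the blade to above its mat spot.

Emit:
jog_arm(
  steps=[
    {"grip": 0, "tx": -0.007, "ty": 0, "tz": 0.001, "ax": 0, "ay": 0, "az": 0},
    {"grip": 0, "tx": 0, "ty": 0, "tz": 0, "ax": 0, "ay": 0, "az": 0},
    {"grip": 0, "tx": 0.03, "ty": 0, "tz": 0, "ax": 0, "ay": 0, "az": 0},
    {"grip": 0, "tx": 0.03, "ty": 0, "tz": 0, "ax": 0, "ay": 0, "az": 0},
    {"grip": 0, "tx": 0.0055, "ty": -0.0264, "tz": 0, "ax": 0, "ay": 0, "az": 0},
    {"grip": 0, "tx": 0.0055, "ty": -0.0264, "tz": 0, "ax": 0, "ay": 0, "az": 0},
    {"grip": 0, "tx": 0.0055, "ty": -0.0264, "tz": 0, "ax": 0, "ay": 0, "az": 0},
    {"grip": 0, "tx": 0.0055, "ty": -0.0264, "tz": 0, "ax": 0, "ay": 0, "az": 0},
    {"grip": 0, "tx": 0.0055, "ty": -0.0264, "tz": 0, "ax": 0, "ay": 0, "az": 0},
    {"grip": 0, "tx": 0.0055, "ty": -0.0264, "tz": 0, "ax": 0, "ay": 0, "az": 0},
    {"grip": 0, "tx": 0.0055, "ty": -0.0264, "tz": 0, "ax": 0, "ay": 0, "az": 0},
    {"grip": 0, "tx": 0.0055, "ty": -0.0264, "tz": 0, "ax": 0, "ay": 0, "az": 0},
    {"grip": 0, "tx": 0.0055, "ty": -0.0264, "tz": 0, "ax": 0, "ay": 0, "az": 0},
    {"grip": 0, "tx": 0.0055, "ty": -0.0264, "tz": 0, "ax": 0, "ay": 0, "az": 0},
    {"grip": 0, "tx": 0, "ty": 0, "tz": 0.03, "ax": 0, "ay": 0, "az": 0.06},
    {"grip": 0, "tx": 0, "ty": 0, "tz": 0.03, "ax": 0, "ay": 0, "az": 0.063},
    {"grip": 0, "tx": 0, "ty": 0, "tz": 0.03, "ax": 0, "ay": 0, "az": 0},
    {"grip": 0, "tx": 0, "ty": 0, "tz": 0, "ax": 0, "ay": 0, "az": 0},
    {"grip": 0, "tx": 0, "ty": 0, "tz": 0, "ax": 0, "ay": 0, "az": 0},
    {"grip": 0, "tx": 0, "ty": 0, "tz": 0, "ax": 0, "ay": 0, "az": 0},
  ],
)

```text
t: 14.05
position: [0.4852, -0.3074, 0.0607]
ee_rot: [[-0.992, 0.122, 0.003], [0.122, 0.992, -0.002], [-0.003, -0.002, -1.0]]
force: [-0.7, -0.2, -0.7]
grip_width: 0.0157
finger_force: 88.7
```

```bash
python3 go.py .4836 -.307 .0085 173; python3 m.py
```

```text
t 14.05 pos [ 0.4852 -0.3074  0.0607] yaw 172.97535432186115 zaxis [ 0.0028 -0.0021 -1.    ] j [ -39.3   23.9  100.4    0.    55.5 -122.3]
az -0.000 tx 0.0016 ty 0.0002 tz 0.0522 F [-0.725  -0.2273 -0.6749] w 0.0157
blank [0.57   0.3686] area 222 rect [44. 45.] ang 9.2 ctr [570. 369.]
blank [0.5526 0.2364] area 216 rect [44. 44.] ang 89.0 ctr [553. 236.]
blank [0.4299 0.3338] area 182 rect [28. 55.] ang 39.2 ctr [430. 334.]
blank [0.4197 0.2055] area 135 rect [35. 31.] ang 89.2 ctr [420. 205.]
blank [0.2406 0.0402] area 889 rect [ 44. 343.] ang 48.1 ctr [223.  53.]
```

Emit:
jog_arm(
  steps=[
    {"grip": 0, "tx": 0.0015, "ty": 0, "tz": 0.02, "ax": 0, "ay": 0, "az": 0},
    {"grip": 0, "tx": 0, "ty": 0, "tz": 0.02, "ax": 0, "ay": 0, "az": 0},
    {"grip": 0, "tx": 0, "ty": 0, "tz": 0.008, "ax": 0, "ay": 0, "az": 0},
    {"grip": 0, "tx": 0, "ty": 0, "tz": 0.004, "ax": 0, "ay": 0, "az": 0},
    {"grip": 0, "tx": 0, "ty": 0, "tz": 0, "ax": 0, "ay": 0, "az": 0},
    {"grip": 0, "tx": 0, "ty": 0, "tz": 0, "ax": 0, "ay": 0, "az": 0},
    {"grip": 0.5, "tx": 0, "ty": 0, "tz": 0, "ax": 0, "ay": 0, "az": 0},
    {"grip": 0.5, "tx": 0, "ty": 0, "tz": 0, "ax": 0, "ay": 0, "az": 0},
    {"grip": 0.5, "tx": 0, "ty": 0, "tz": 0, "ax": 0, "ay": 0, "az": 0},
    {"grip": 0.5, "tx": 0, "ty": 0, "tz": 0, "ax": 0, "ay": 0, "az": 0},
    {"grip": 0.7, "tx": 0, "ty": 0, "tz": -0.03, "ax": 0, "ay": 0, "az": 0},
    {"grip": 0.7, "tx": 0, "ty": 0, "tz": -0.05, "ax": 0, "ay": 0, "az": 0},
    {"grip": 0.7, "tx": 0, "ty": 0, "tz": -0.05, "ax": 0, "ay": 0, "az": 0},
    {"grip": 0.7, "tx": 0, "ty": 0, "tz": -0.04, "ax": 0, "ay": 0, "az": 0},
    {"grip": 0.7, "tx": 0, "ty": 0, "tz": 0, "ax": 0, "ay": 0, "az": 0},
    {"grip": 0.7, "tx": 0, "ty": 0, "tz": 0, "ax": 0, "ay": 0, "az": 0},
  ],
)

```text
t: 15.7
position: [0.4826, -0.3065, 0.178]
ee_rot: [[-0.992, 0.123, 0.002], [0.123, 0.992, -0.001], [-0.002, -0.001, -1.0]]
force: [-0.4, -0.2, -1.2]
grip_width: 0.0599
finger_force: 0.0
```

```bash
python3 go.py .55 -.043 .25 180; python3 pry.py
```

```text
t 15.7 pos [ 0.4826 -0.3065  0.178 ] yaw 172.96213428083377 zaxis [ 0.0018 -0.0014 -1.    ] j [ -39.4   17.4   91.7    0.    70.7 -122.4]
az -0.123 tx -0.0674 ty 0.2635 tz -0.0720 F [-0.374  -0.1668 -1.2346] w 0.0599
[ 266   96   23  112 1435] [277.0955 144.3923]
((449.64453125, -303.6681823730469), (17.973400115966797, 91.97244262695312), 83.36912536621094)
[[ 402.9282 -307.2846]
 [ 494.2854 -317.9049]
 [ 496.3608 -300.0518]
 [ 405.0037 -289.4315]]
```

The blade is back on its mat within 1 mm of where it started, lying flat. Now I'll look at the cavities.

Emit:
jog_arm(
  steps=[
    {"grip": 0.7, "tx": 0, "ty": 0, "tz": -0.03, "ax": 0, "ay": 0, "az": -0.123},
    {"grip": 0.7, "tx": 0, "ty": 0.026, "tz": -0.03, "ax": 0, "ay": 0, "az": 0},
    {"grip": 0.7, "tx": 0, "ty": 0.026, "tz": -0.03, "ax": 0, "ay": 0, "az": 0},
    {"grip": 0.7, "tx": -0.0135, "ty": 0.0265, "tz": 0, "ax": 0, "ay": 0, "az": 0},
    {"grip": 0.7, "tx": -0.0135, "ty": 0.0265, "tz": 0, "ax": 0, "ay": 0, "az": 0},
    {"grip": 0.7, "tx": -0.0135, "ty": 0.0265, "tz": 0, "ax": 0, "ay": 0, "az": 0},
    {"grip": 0.7, "tx": -0.0135, "ty": 0.0265, "tz": 0, "ax": 0, "ay": 0, "az": 0},
    {"grip": 0.7, "tx": -0.0135, "ty": 0.0265, "tz": 0, "ax": 0, "ay": 0, "az": 0},
    {"grip": 0.7, "tx": -0.0135, "ty": 0.0265, "tz": 0, "ax": 0, "ay": 0, "az": 0},
    {"grip": 0.7, "tx": -0.0135, "ty": 0.0265, "tz": 0, "ax": 0, "ay": 0, "az": 0},
    {"grip": 0.7, "tx": -0.0135, "ty": 0.0265, "tz": 0, "ax": 0, "ay": 0, "az": 0},
    {"grip": 0.7, "tx": -0.0135, "ty": 0, "tz": 0, "ax": 0, "ay": 0, "az": 0},
    {"grip": 0.7, "tx": -0.0135, "ty": 0, "tz": 0, "ax": 0, "ay": 0, "az": 0},
    {"grip": 0.7, "tx": 0, "ty": 0, "tz": 0, "ax": 0, "ay": 0, "az": 0},
    {"grip": 0.7, "tx": 0, "ty": 0, "tz": 0, "ax": 0, "ay": 0, "az": 0},
    {"grip": 0.7, "tx": 0, "ty": 0, "tz": 0, "ax": 0, "ay": 0, "az": 0},
  ],
)

```text
t: 17.35
position: [0.6162, -0.0424, 0.2659]
ee_rot: [[-1.0, 0.0, -0.003], [0.0, 1.0, 0.001], [0.003, 0.001, -1.0]]
force: [-0.3, 0.3, 0.6]
grip_width: 0.0598
finger_force: 0.0
```

```bash
python3 go.py .57 .2 .25 180; python3 -c "
from h import *
import pickle
C=save('wrist','w5.png',s=1); pickle.dump(C,open('C5.pkl','wb'))
im=cv2.imread('pics/w5.png')[40:300,60:500]; cv2.imwrite('pics/w5b.png',cv2.resize(im,None,fx=1.8,fy=1.8,interpolation=2))"
```

```text
t 17.35 pos [ 0.6162 -0.0424  0.2659] yaw 179.98689092747176 zaxis [-0.0027  0.0005 -1.    ] j [ -10.4   18.7   77.1    0.    84.3 -100.4]
az -0.000 tx 0.0462 ty 0.2424 tz 0.0159 F [-0.3363  0.304   0.6391] w 0.0598
```

View pics/w5b.png

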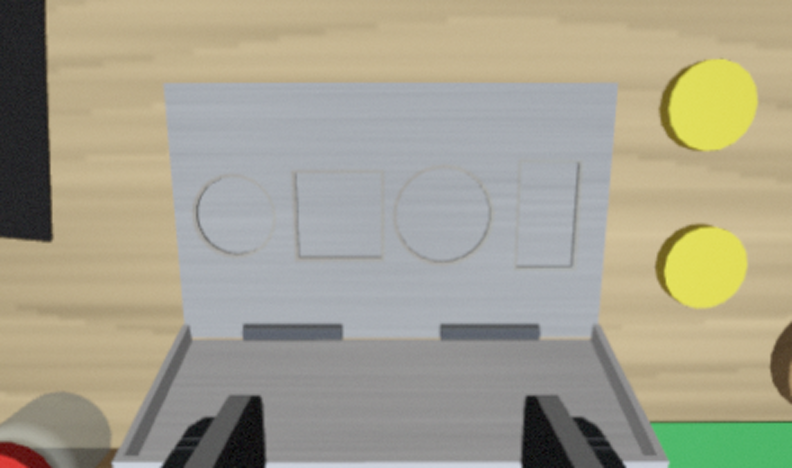

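```bash
python3 -c "
from h import *
import pickle
np.set_printoptions(precision=4,suppress=True)
C=pickle.load(open('C5.pkl','rb'))
f=lambda P:(np.array(P)+.5)/1.8-.5+[60,40]
g=lambda P:pix2w('wrist',f(P),.024,C)[:,:2]
print('front edge',g([(165,83),(617,83)]))
print('big',g([(395,214),(491,214),(443,167),(443,263)]))
print('sq',g([(295,172),(384,171),(298,258),(382,257)]),g([(295,172),(384,171),(298,258),(382,257)]).mean(0))
print('obl',g([(519,162),(578,162),(516,267),(573,267)]),g([(519,162),(578,162),(516,267),(573,267)]).mean(0))
print('small',g([(195,214),(274,214),(235,174),(235,255)]))
"; python3 - <<'E'
import sys; sys.path.insert(0,'.')
import os; os.chdir('.')
from h import *
E
```

```text
front edge [[ 0.5226 -0.1711]
 [ 0.5226  0.0835]]
big [[ 0.5964 -0.0415]
 [ 0.5964  0.0152]
 [ 0.5692 -0.0137]
 [ 0.6258 -0.0126]]
sq [[ 0.572  -0.0996]
 [ 0.5715 -0.0479]
 [ 0.6227 -0.0998]
 [ 0.6221 -0.0493]] [ 0.5971 -0.0742]
obl [[0.5663 0.0303]
 [0.5663 0.0645]
 [0.6283 0.0315]
 [0.6283 0.066 ]] [0.5973 0.0481]
small [[ 0.5962 -0.1598]
 [ 0.5963 -0.113 ]
 [ 0.5731 -0.1346]
 [ 0.6209 -0.1377]]
```

The wrist crop shows all four cavities: small round (235,215), square (340,215), big round (443,215) and oblong (547,215). The die's front edge is at row 83. This puts the die centre at (0.5972, -0.0438) with yaw 0, which agrees with the top view. Next is the oblong.

Emit:
jog_arm(
  steps=[
    {"grip": 0.7, "tx": 0.0155, "ty": 0.0314, "tz": 0, "ax": 0, "ay": 0, "az": 0},
    {"grip": 0.7, "tx": 0.0155, "ty": 0.0314, "tz": 0, "ax": 0, "ay": 0, "az": 0},
    {"grip": 0.7, "tx": 0.0155, "ty": 0.0314, "tz": 0, "ax": 0, "ay": 0, "az": 0},
    {"grip": 0.7, "tx": 0.0155, "ty": 0.0314, "tz": 0, "ax": 0, "ay": 0, "az": 0},
    {"grip": 0.7, "tx": 0.0155, "ty": 0.0314, "tz": 0, "ax": 0, "ay": 0, "az": 0},
    {"grip": 0.7, "tx": 0.0155, "ty": 0.0314, "tz": 0, "ax": 0, "ay": 0, "az": 0},
    {"grip": 0.7, "tx": 0.0155, "ty": 0.0314, "tz": 0, "ax": 0, "ay": 0, "az": 0},
    {"grip": 0.7, "tx": 0.0155, "ty": 0.0314, "tz": 0, "ax": 0, "ay": 0, "az": 0},
    {"grip": 0.7, "tx": 0.0155, "ty": 0.0314, "tz": 0.0265, "ax": 0, "ay": 0, "az": 0},
    {"grip": 0.7, "tx": 0.0155, "ty": 0.0314, "tz": 0.0265, "ax": 0, "ay": 0, "az": 0},
    {"grip": 0.7, "tx": 0.0155, "ty": 0.0314, "tz": 0.0265, "ax": 0, "ay": 0, "az": 0},
    {"grip": 0.7, "tx": 0.0155, "ty": 0.0314, "tz": 0.0265, "ax": 0, "ay": 0, "az": 0},
    {"grip": 0.7, "tx": 0, "ty": 0, "tz": 0, "ax": 0, "ay": 0, "az": 0.149},
    {"grip": 0.7, "tx": 0, "ty": 0, "tz": 0, "ax": 0, "ay": 0, "az": 0.149},
    {"grip": 0.7, "tx": 0, "ty": 0, "tz": 0, "ax": 0, "ay": 0, "az": 0.149},
    {"grip": 0.7, "tx": 0, "ty": 0, "tz": 0, "ax": 0, "ay": 0, "az": 0.149},
    {"grip": 0.7, "tx": 0, "ty": 0, "tz": 0, "ax": 0, "ay": 0, "az": 0.149},
    {"grip": 0.7, "tx": 0, "ty": 0, "tz": 0, "ax": 0, "ay": 0, "az": 0.149},
    {"grip": 0.7, "tx": 0, "ty": 0, "tz": 0, "ax": 0, "ay": 0, "az": 0},
    {"grip": 0.7, "tx": 0, "ty": 0, "tz": 0, "ax": 0, "ay": 0, "az": 0},
  ],
)

```text
t: 19.4
position: [0.4311, 0.3341, 0.1612]
ee_rot: [[-0.629, 0.778, 0.0], [0.778, 0.629, 0.0], [0.0, 0.0, -1.0]]
force: [0.5, 0.8, 0.5]
grip_width: 0.0596
finger_force: 0.0
```

```bash
cat > fit.py <<'E'
from h import *; from go import go
import sys; from scipy.optimize import minimize
np.set_printoptions(precision=4,suppress=True)
a=np.linspace(0,2*np.pi,60,endpoint=False); circ=np.c_[np.cos(a),np.sin(a)]; box=np.array([[1,1],[-1,1],[-1,-1],[1,-1]])
S={'oblong':box*[.029,.015],'square':box*.023,'big':circ*.026,'small':circ*.021}
def fit(name,x,y,yaw,z0=0.,n='wrist',tol=.06):
    C=cal(n); im=viewer.grab_frame(n); cv2.imwrite('pics/fit_%s.png'%name,im[...,::-1])
    m=(im.max(2)<60).astype(np.uint8); k,l,s,c=cv2.connectedComponentsWithStats(m)
    hull=lambda q:cv2.convexHull(w2pix(n,np.concatenate([np.c_[S[name]@np.array([[np.cos(q[2]),np.sin(q[2])],[-np.sin(q[2]),np.cos(q[2])]])+q[:2],np.full(len(S[name]),z)] for z in (z0,z0+.016)]),C).astype(np.float32))
    q=np.array([x,y,np.radians(yaw)]); A=cv2.contourArea(hull(q)); p=w2pix(n,[[x,y,z0+.012]],C)[0]
    ok=[i for i in range(1,k) if .6*A<s[i,4]<1.5*A]
    if not ok: print('no blob',A,p); return
    i=min(ok,key=lambda i:np.hypot(*(c[i]-p))); b=(l==i).astype(np.uint8)
    q[:2]+=(pix2w(n,[c[i]],z0+.012,C)[0]-pix2w(n,[p],z0+.012,C)[0])[:2]
    B=cv2.resize(b*255,None,fx=4,fy=4,interpolation=cv2.INTER_LINEAR)>127
    def cost(q):
        r=np.zeros(B.shape,np.uint8); cv2.fillConvexPoly(r,np.round(((hull(q)+.5)*4-.5)*16).astype(np.int32),1,shift=4); r=r>0
        return 1-(r&B).sum()/(r|B).sum()
    st=np.array([[0,0,0],[.003,0,0],[0,.003,0],[0,0,.1]])+q
    o=minimize(cost,q,method='Nelder-Mead',options=dict(initial_simplex=st,xatol=1e-4,fatol=1e-5,maxiter=150))
    print(name,'area',s[i,4],'pred',A,'fit',o.x[:2],'yaw',np.degrees(o.x[2]),'cost',o.fun); return o.x
if __name__=='__main__':
    a=sys.argv; q=fit(a[1],*map(float,a[2:5])); off=float(a[5]); go(q[0],q[1],float(a[6]),np.degrees(q[2])+off)
E
python3 fit.py oblong .430 .334 128.6 0 .008
```

```text
oblong area 2362 pred 2631.9025175678544 fit [0.4321 0.3339] yaw 128.88568523106903 cost 0.1081636024639494
t 19.45 pos [0.4311 0.3342 0.1612] yaw 128.9223078966072 zaxis [ 0.0002  0.0002 -1.    ] j [30.5 16.1 96.3  0.  67.6 -8.5]
az 0.001 tx -0.0009 ty 0.0005 tz 0.1532 F [-0.2694 -0.9189 -0.7499] w 0.0598
```

Emit:
jog_arm(
  steps=[
    {"grip": 0.6, "tx": -0.001, "ty": 0.0005, "tz": 0.03, "ax": 0, "ay": 0, "az": 0},
    {"grip": 0.6, "tx": 0, "ty": 0, "tz": 0.03, "ax": 0, "ay": 0, "az": 0},
    {"grip": 0.6, "tx": 0, "ty": 0, "tz": 0.03, "ax": 0, "ay": 0, "az": 0},
    {"grip": 0.6, "tx": 0, "ty": 0, "tz": 0.03, "ax": 0, "ay": 0, "az": 0},
    {"grip": 0.6, "tx": 0, "ty": 0, "tz": 0.02, "ax": 0, "ay": 0, "az": 0},
    {"grip": 0.6, "tx": 0, "ty": 0, "tz": 0.013, "ax": 0, "ay": 0, "az": 0},
    {"grip": 0.6, "tx": 0, "ty": 0, "tz": 0, "ax": 0, "ay": 0, "az": 0},
    {"grip": 0.6, "tx": 0, "ty": 0, "tz": 0, "ax": 0, "ay": 0, "az": 0},
    {"grip": 0.2, "tx": 0, "ty": 0, "tz": 0, "ax": 0, "ay": 0, "az": 0},
    {"grip": 0.2, "tx": 0, "ty": 0, "tz": 0, "ax": 0, "ay": 0, "az": 0},
    {"grip": 0.2, "tx": 0, "ty": 0, "tz": 0, "ax": 0, "ay": 0, "az": 0},
    {"grip": 0.2, "tx": 0, "ty": 0, "tz": 0, "ax": 0, "ay": 0, "az": 0},
    {"grip": 0.2, "tx": 0, "ty": 0, "tz": 0, "ax": 0, "ay": 0, "az": 0},
    {"grip": 0.2, "tx": 0, "ty": 0, "tz": 0, "ax": 0, "ay": 0, "az": 0},
  ],
  grip_force=40,
)

```text
t: 20.85
position: [0.4332, 0.3346, 0.0093]
ee_rot: [[-0.627, 0.779, 0.002], [0.779, 0.627, 0.001], [-0.0, 0.003, -1.0]]
force: [0.3, -0.4, 7.4]
grip_width: 0.0285
finger_force: 40.1
```

```bash
python3 go.py .5972 .0492 .12 180
```

```text
t 20.85 pos [0.4332 0.3346 0.0093] yaw 128.80462680234933 zaxis [ 0.0024  0.0015 -1.    ] j [ 30.4  25.8 107.    0.   47.1  -8.4]
az -0.894 tx -0.1640 ty -0.2854 tz -0.1107 F [ 0.3175 -0.4337  7.3829] w 0.0285
```

Emit:
jog_arm(
  steps=[
    {"grip": 0.2, "tx": 0, "ty": 0, "tz": -0.03, "ax": 0, "ay": 0, "az": 0},
    {"grip": 0.2, "tx": 0, "ty": 0, "tz": -0.04, "ax": 0, "ay": 0, "az": 0},
    {"grip": 0.2, "tx": 0, "ty": 0, "tz": -0.04, "ax": 0, "ay": 0, "az": 0},
    {"grip": 0.2, "tx": 0, "ty": 0, "tz": 0, "ax": 0, "ay": 0, "az": -0.149},
    {"grip": 0.2, "tx": 0, "ty": 0, "tz": 0, "ax": 0, "ay": 0, "az": -0.149},
    {"grip": 0.2, "tx": 0, "ty": 0, "tz": 0, "ax": 0, "ay": 0, "az": -0.149},
    {"grip": 0.2, "tx": 0, "ty": 0, "tz": 0, "ax": 0, "ay": 0, "az": -0.149},
    {"grip": 0.2, "tx": 0, "ty": 0, "tz": 0, "ax": 0, "ay": 0, "az": -0.149},
    {"grip": 0.2, "tx": 0, "ty": 0, "tz": 0, "ax": 0, "ay": 0, "az": -0.149},
    {"grip": 0.2, "tx": -0.0164, "ty": -0.0285, "tz": 0, "ax": 0, "ay": 0, "az": 0},
    {"grip": 0.2, "tx": -0.0164, "ty": -0.0285, "tz": 0, "ax": 0, "ay": 0, "az": 0},
    {"grip": 0.2, "tx": -0.0164, "ty": -0.0285, "tz": 0, "ax": 0, "ay": 0, "az": 0},
    {"grip": 0.2, "tx": -0.0164, "ty": -0.0285, "tz": 0, "ax": 0, "ay": 0, "az": 0},
    {"grip": 0.2, "tx": -0.0164, "ty": -0.0285, "tz": 0, "ax": 0, "ay": 0, "az": 0},
    {"grip": 0.2, "tx": -0.0164, "ty": -0.0285, "tz": 0, "ax": 0, "ay": 0, "az": 0},
    {"grip": 0.2, "tx": -0.0164, "ty": -0.0285, "tz": 0, "ax": 0, "ay": 0, "az": 0},
    {"grip": 0.2, "tx": -0.0164, "ty": -0.0285, "tz": 0, "ax": 0, "ay": 0, "az": 0},
    {"grip": 0.2, "tx": -0.0164, "ty": -0.0285, "tz": 0, "ax": 0, "ay": 0, "az": 0},
    {"grip": 0.2, "tx": -0.0164, "ty": -0.0285, "tz": 0, "ax": 0, "ay": 0, "az": 0},
    {"grip": 0.2, "tx": 0, "ty": 0, "tz": 0, "ax": 0, "ay": 0, "az": 0},
  ],
)

```text
t: 22.85
position: [0.5987, 0.0454, 0.118]
ee_rot: [[-1.0, 0.003, 0.002], [0.003, 1.0, -0.002], [-0.002, -0.002, -1.0]]
force: [-1.3, 0.4, -0.3]
grip_width: 0.0284
finger_force: 39.7
```

Emit:
jog_arm(
  steps=[
    {"grip": 0.2, "tx": 0, "ty": 0, "tz": 0.02, "ax": 0, "ay": 0, "az": 0},
    {"grip": 0.2, "tx": 0, "ty": 0, "tz": 0.02, "ax": 0, "ay": 0, "az": 0},
    {"grip": 0.2, "tx": 0, "ty": 0, "tz": 0.02, "ax": 0, "ay": 0, "az": 0},
    {"grip": 0.2, "tx": 0, "ty": 0, "tz": 0, "ax": 0, "ay": 0, "az": 0},
    {"grip": 0.2, "tx": 0, "ty": 0, "tz": 0, "ax": 0, "ay": 0, "az": 0},
    {"grip": 0.2, "tx": 0, "ty": 0, "tz": 0, "ax": 0, "ay": 0, "az": 0},
  ],
)

```text
t: 23.45
position: [0.5971, 0.0494, 0.0592]
ee_rot: [[-1.0, -0.001, 0.002], [-0.001, 1.0, 0.0], [-0.002, 0.0, -1.0]]
force: [0.6, 1.1, -0.8]
grip_width: 0.0288
finger_force: 39.8
```

```bash
python3 go.py .5972 .0492 .028 180
```

```text
t 23.45 pos [0.5971 0.0494 0.0592] yaw -179.96656903715808 zaxis [ 0.002   0.0001 -1.    ] j [ -1.9  25.8  97.2   0.   56.9 -92. ]
az 0.001 tx -0.0001 ty -0.0002 tz 0.0312 F [ 0.557   1.0753 -0.8037] w 0.0288
```

Emit:
jog_arm(
  steps=[
    {"grip": 0.2, "tx": 0, "ty": 0, "tz": 0.015, "ax": 0, "ay": 0, "az": 0},
    {"grip": 0.2, "tx": 0, "ty": 0, "tz": 0.008, "ax": 0, "ay": 0, "az": 0},
    {"grip": 0.2, "tx": 0, "ty": 0, "tz": 0.004, "ax": 0, "ay": 0, "az": 0},
    {"grip": 0.2, "tx": 0, "ty": 0, "tz": 0.003, "ax": 0, "ay": 0, "az": 0},
    {"grip": 0.2, "tx": 0, "ty": 0, "tz": 0.002, "ax": 0, "ay": 0, "az": 0},
    {"grip": 0.2, "tx": 0, "ty": 0, "tz": 0, "ax": 0, "ay": 0, "az": 0},
    {"grip": 0.2, "tx": 0, "ty": 0, "tz": 0, "ax": 0, "ay": 0, "az": 0},
    {"grip": 0.2, "tx": 0, "ty": 0, "tz": 0, "ax": 0, "ay": 0, "az": 0},
  ],
)

```text
t: 24.25
position: [0.5965, 0.0491, 0.0273]
ee_rot: [[-1.0, -0.0, 0.001], [-0.0, 1.0, 0.0], [-0.001, 0.0, -1.0]]
force: [-1.8, -0.2, 5.8]
grip_width: 0.0288
finger_force: 40.4
```

```bash
python3 go.py .5972 .0492 .027 180
```

```text
t 24.25 pos [0.5965 0.0491 0.0273] yaw -179.9891731255627 zaxis [ 0.0009  0.0001 -1.    ] j [ -2.   27.9  99.1   0.   52.9 -92. ]
az 0.000 tx -0.0007 ty 0.0001 tz 0.0003 F [-1.7595 -0.2331  5.8286] w 0.0288
```

Seated at the expected height (0.0273). I'll release it and go for the big disc.

Emit:
jog_arm(
  steps=[
    {"grip": 0.5, "tx": 0, "ty": 0, "tz": 0, "ax": 0, "ay": 0, "az": 0},
    {"grip": 0.5, "tx": 0, "ty": 0, "tz": 0, "ax": 0, "ay": 0, "az": 0},
    {"grip": 0.5, "tx": 0, "ty": 0, "tz": 0, "ax": 0, "ay": 0, "az": 0},
    {"grip": 0.5, "tx": 0, "ty": 0, "tz": -0.02, "ax": 0, "ay": 0, "az": 0},
    {"grip": 0.5, "tx": 0, "ty": 0, "tz": -0.04, "ax": 0, "ay": 0, "az": 0},
    {"grip": 0.5, "tx": 0, "ty": 0, "tz": -0.04, "ax": 0, "ay": 0, "az": 0},
    {"grip": 0.8, "tx": 0, "ty": 0, "tz": -0.03, "ax": 0, "ay": 0, "az": 0},
    {"grip": 0.8, "tx": 0.0074, "ty": 0.0312, "tz": 0, "ax": 0, "ay": 0, "az": 0},
    {"grip": 0.8, "tx": 0.0074, "ty": 0.0312, "tz": 0, "ax": 0, "ay": 0, "az": 0},
    {"grip": 0.8, "tx": 0.0074, "ty": 0.0312, "tz": 0, "ax": 0, "ay": 0, "az": 0},
    {"grip": 0.8, "tx": 0.0074, "ty": 0.0312, "tz": 0, "ax": 0, "ay": 0, "az": 0},
    {"grip": 0.8, "tx": 0.0074, "ty": 0.0312, "tz": 0, "ax": 0, "ay": 0, "az": 0},
    {"grip": 0.8, "tx": 0.0074, "ty": 0.0312, "tz": 0, "ax": 0, "ay": 0, "az": 0},
  ],
)

```text
t: 25.55
position: [0.5515, 0.2374, 0.1559]
ee_rot: [[-1.0, -0.0, -0.0], [-0.0, 1.0, 0.0], [0.0, 0.0, -1.0]]
force: [-0.4, 1.1, -0.4]
grip_width: 0.0686
finger_force: 0.0
```

Emit:
jog_arm(
  steps=[
    {"grip": 0.8, "tx": 0, "ty": 0, "tz": 0, "ax": 0, "ay": 0, "az": 0.1428},
    {"grip": 0.8, "tx": 0, "ty": 0, "tz": 0, "ax": 0, "ay": 0, "az": 0.1428},
    {"grip": 0.8, "tx": 0, "ty": 0, "tz": 0, "ax": 0, "ay": 0, "az": 0.1428},
    {"grip": 0.8, "tx": 0, "ty": 0, "tz": 0, "ax": 0, "ay": 0, "az": 0.1428},
    {"grip": 0.8, "tx": 0, "ty": 0, "tz": 0, "ax": 0, "ay": 0, "az": 0.1428},
    {"grip": 0.8, "tx": 0, "ty": 0, "tz": 0, "ax": 0, "ay": 0, "az": 0.1428},
    {"grip": 0.8, "tx": 0, "ty": 0, "tz": 0, "ax": 0, "ay": 0, "az": 0.1428},
    {"grip": 0.8, "tx": 0, "ty": 0, "tz": 0, "ax": 0, "ay": 0, "az": 0.1428},
    {"grip": 0.8, "tx": 0, "ty": 0, "tz": 0, "ax": 0, "ay": 0, "az": 0.1428},
    {"grip": 0.8, "tx": 0, "ty": 0, "tz": 0, "ax": 0, "ay": 0, "az": 0.1428},
    {"grip": 0.8, "tx": 0, "ty": 0, "tz": 0, "ax": 0, "ay": 0, "az": 0.1428},
    {"grip": 0.8, "tx": 0, "ty": 0, "tz": 0, "ax": 0, "ay": 0, "az": 0},
    {"grip": 0.8, "tx": 0, "ty": 0, "tz": 0, "ax": 0, "ay": 0, "az": 0},
    {"grip": 0.8, "tx": 0, "ty": 0, "tz": 0, "ax": 0, "ay": 0, "az": 0},
  ],
)

```text
t: 26.95
position: [0.5519, 0.2362, 0.1559]
ee_rot: [[-0.002, 1.0, -0.0], [1.0, 0.002, 0.0], [0.0, -0.0, -1.0]]
force: [0.5, -0.7, -0.2]
grip_width: 0.0682
finger_force: 0.0
```

```bash
python3 fit.py big .5526 .2364 0 90 .007; python3 m.py | cut -c1-60
```

```text
big area 3009 pred 3331.2740469470154 fit [0.5537 0.2353] yaw 6.484980135545846 cost 0.10143547815049192
t 27.0 pos [0.5519 0.2362 0.156 ] yaw 90.09637647506128 zaxis [-0.      0.0001 -1.    ] j [16.5 20.8 89.9  0.  69.4 16.4]
az -0.112 tx -0.0011 ty 0.0017 tz 0.1490 F [-0.0887 -0.4502  0.0673] w 0.0684
blank [0.5972 0.05  ] area 189 rect [26. 56.] ang 89.3 ctr [
blank [0.577  0.3568] area 307 rect [52. 88.] ang 31.3 ctr [
blank [0.5526 0.2367] area 219 rect [47. 44.] ang 89.0 ctr [
blank [0.3912 0.2426] area 153 rect [104.  15.] ang 14.4 ctr
blank [0.4197 0.2055] area 135 rect [35. 31.] ang 89.2 ctr [
```

Emit:
jog_arm(
  steps=[
    {"grip": 0.85, "tx": -0.001, "ty": 0.0015, "tz": 0.03, "ax": 0, "ay": 0, "az": 0},
    {"grip": 0.85, "tx": 0, "ty": 0, "tz": 0.03, "ax": 0, "ay": 0, "az": 0},
    {"grip": 0.85, "tx": 0, "ty": 0, "tz": 0.03, "ax": 0, "ay": 0, "az": 0},
    {"grip": 0.85, "tx": 0, "ty": 0, "tz": 0.03, "ax": 0, "ay": 0, "az": 0},
    {"grip": 0.85, "tx": 0, "ty": 0, "tz": 0.02, "ax": 0, "ay": 0, "az": 0},
    {"grip": 0.85, "tx": 0, "ty": 0, "tz": 0.01, "ax": 0, "ay": 0, "az": 0},
    {"grip": 0.85, "tx": 0, "ty": 0, "tz": 0, "ax": 0, "ay": 0, "az": 0},
    {"grip": 0.85, "tx": 0, "ty": 0, "tz": 0, "ax": 0, "ay": 0, "az": 0},
    {"grip": 0.45, "tx": 0, "ty": 0, "tz": 0, "ax": 0, "ay": 0, "az": 0},
    {"grip": 0.45, "tx": 0, "ty": 0, "tz": 0, "ax": 0, "ay": 0, "az": 0},
    {"grip": 0.45, "tx": 0, "ty": 0, "tz": 0, "ax": 0, "ay": 0, "az": 0},
    {"grip": 0.45, "tx": 0, "ty": 0, "tz": 0, "ax": 0, "ay": 0, "az": 0},
    {"grip": 0.45, "tx": 0, "ty": 0, "tz": 0, "ax": 0, "ay": 0, "az": 0},
    {"grip": 0.45, "tx": 0, "ty": 0, "tz": 0, "ax": 0, "ay": 0, "az": 0},
  ],
)

```text
t: 28.45
position: [0.5545, 0.2356, 0.0079]
ee_rot: [[-0.0, 1.0, 0.003], [1.0, 0.0, 0.001], [0.001, 0.003, -1.0]]
force: [-0.8, 0.1, 6.2]
grip_width: 0.0496
finger_force: 40.7
```

```bash
python3 go.py .5972 -.0128 .12 90
```

```text
t 28.45 pos [0.5545 0.2356 0.0079] yaw 90.01843498536604 zaxis [ 0.0031  0.001  -1.    ] j [16.4 29.4 99.8  0.  50.6 16.4]
az 0.000 tx -0.2484 ty 0.0427 tz -0.1121 F [-0.7538  0.0879  6.2409] w 0.0496
```

Emit:
jog_arm(
  steps=[
    {"grip": 0.45, "tx": 0, "ty": 0, "tz": -0.02, "ax": 0, "ay": 0, "az": 0},
    {"grip": 0.45, "tx": 0, "ty": 0, "tz": -0.03, "ax": 0, "ay": 0, "az": 0},
    {"grip": 0.45, "tx": 0, "ty": 0, "tz": -0.03, "ax": 0, "ay": 0, "az": 0},
    {"grip": 0.45, "tx": 0, "ty": 0, "tz": -0.03, "ax": 0, "ay": 0, "az": 0},
    {"grip": 0.45, "tx": -0.031, "ty": 0.0053, "tz": 0, "ax": 0, "ay": 0, "az": 0},
    {"grip": 0.45, "tx": -0.031, "ty": 0.0053, "tz": 0, "ax": 0, "ay": 0, "az": 0},
    {"grip": 0.45, "tx": -0.031, "ty": 0.0053, "tz": 0, "ax": 0, "ay": 0, "az": 0},
    {"grip": 0.45, "tx": -0.031, "ty": 0.0053, "tz": 0, "ax": 0, "ay": 0, "az": 0},
    {"grip": 0.45, "tx": -0.031, "ty": 0.0053, "tz": 0, "ax": 0, "ay": 0, "az": 0},
    {"grip": 0.45, "tx": -0.031, "ty": 0.0053, "tz": 0, "ax": 0, "ay": 0, "az": 0},
    {"grip": 0.45, "tx": -0.031, "ty": 0.0053, "tz": 0, "ax": 0, "ay": 0, "az": 0},
    {"grip": 0.45, "tx": -0.031, "ty": 0.0053, "tz": 0, "ax": 0, "ay": 0, "az": 0},
    {"grip": 0.45, "tx": 0, "ty": 0, "tz": 0.03, "ax": 0, "ay": 0, "az": 0},
    {"grip": 0.45, "tx": 0, "ty": 0, "tz": 0.03, "ax": 0, "ay": 0, "az": 0},
    {"grip": 0.45, "tx": 0, "ty": 0, "tz": 0, "ax": 0, "ay": 0, "az": 0},
    {"grip": 0.45, "tx": 0, "ty": 0, "tz": 0, "ax": 0, "ay": 0, "az": 0},
    {"grip": 0.45, "tx": 0, "ty": 0, "tz": 0, "ax": 0, "ay": 0, "az": 0},
  ],
)

```text
t: 30.15
position: [0.5972, -0.0127, 0.0577]
ee_rot: [[-0.001, 1.0, 0.003], [1.0, 0.001, -0.0], [-0.0, 0.003, -1.0]]
force: [1.1, 0.1, -0.6]
grip_width: 0.0496
finger_force: 41.7
```

```bash
python3 go.py .5972 -.0128 .026 90
```

```text
t 30.15 pos [ 0.5972 -0.0127  0.0577] yaw 90.03958920400157 zaxis [ 0.0032 -0.0004 -1.    ] j [-7.9 25.7 97.6  0.  56.5 -7.9]
az 0.001 tx -0.0001 ty -0.0000 tz 0.0317 F [ 1.0622  0.1436 -0.6002] w 0.0496
```

Emit:
jog_arm(
  steps=[
    {"grip": 0.45, "tx": 0, "ty": 0, "tz": 0.015, "ax": 0, "ay": 0, "az": 0},
    {"grip": 0.45, "tx": 0, "ty": 0, "tz": 0.008, "ax": 0, "ay": 0, "az": 0},
    {"grip": 0.45, "tx": 0, "ty": 0, "tz": 0.004, "ax": 0, "ay": 0, "az": 0},
    {"grip": 0.45, "tx": 0, "ty": 0, "tz": 0.003, "ax": 0, "ay": 0, "az": 0},
    {"grip": 0.45, "tx": 0, "ty": 0, "tz": 0.002, "ax": 0, "ay": 0, "az": 0},
    {"grip": 0.45, "tx": 0, "ty": 0, "tz": 0, "ax": 0, "ay": 0, "az": 0},
    {"grip": 0.45, "tx": 0, "ty": 0, "tz": 0, "ax": 0, "ay": 0, "az": 0},
    {"grip": 0.45, "tx": 0, "ty": 0, "tz": 0, "ax": 0, "ay": 0, "az": 0},
  ],
)

```text
t: 30.95
position: [0.5962, -0.0126, 0.0259]
ee_rot: [[-0.0, 1.0, 0.001], [1.0, 0.0, -0.0], [-0.0, 0.001, -1.0]]
force: [-2.4, 0.7, 7.9]
grip_width: 0.0492
finger_force: 42.5
```

```bash
python3 go.py .5972 -.0128 .026 90
```

```text
t 30.95 pos [ 0.5962 -0.0126  0.0259] yaw 90.01910803628516 zaxis [ 0.0014 -0.     -1.    ] j [-7.9 27.8 99.5  0.  52.6 -7.9]
az 0.000 tx -0.0002 ty 0.0010 tz -0.0001 F [-2.4482  0.67    7.8782] w 0.0492
```

Seated at the expected height. Next is the square.

Emit:
jog_arm(
  steps=[
    {"grip": 0.75, "tx": 0, "ty": 0, "tz": 0, "ax": 0, "ay": 0, "az": 0},
    {"grip": 0.75, "tx": 0, "ty": 0, "tz": 0, "ax": 0, "ay": 0, "az": 0},
    {"grip": 0.75, "tx": 0, "ty": 0, "tz": 0, "ax": 0, "ay": 0, "az": 0},
    {"grip": 0.75, "tx": 0, "ty": 0, "tz": -0.02, "ax": 0, "ay": 0, "az": 0},
    {"grip": 0.75, "tx": 0, "ty": 0, "tz": -0.04, "ax": 0, "ay": 0, "az": 0},
    {"grip": 0.75, "tx": 0, "ty": 0, "tz": -0.04, "ax": 0, "ay": 0, "az": 0},
    {"grip": 0.75, "tx": 0, "ty": 0, "tz": -0.03, "ax": 0, "ay": 0, "az": 0},
    {"grip": 0.75, "tx": 0.0381, "ty": -0.0027, "tz": 0, "ax": 0, "ay": 0, "az": 0},
    {"grip": 0.75, "tx": 0.0381, "ty": -0.0027, "tz": 0, "ax": 0, "ay": 0, "az": 0},
    {"grip": 0.75, "tx": 0.0381, "ty": -0.0027, "tz": 0, "ax": 0, "ay": 0, "az": 0},
    {"grip": 0.75, "tx": 0.0381, "ty": -0.0027, "tz": 0, "ax": 0, "ay": 0, "az": 0},
    {"grip": 0.75, "tx": 0.0381, "ty": -0.0027, "tz": 0, "ax": 0, "ay": 0, "az": 0},
    {"grip": 0.75, "tx": 0.0381, "ty": -0.0027, "tz": 0, "ax": 0, "ay": 0, "az": 0},
    {"grip": 0.75, "tx": 0.0381, "ty": -0.0027, "tz": 0, "ax": 0, "ay": 0, "az": 0},
    {"grip": 0.75, "tx": 0.0381, "ty": -0.0027, "tz": 0, "ax": 0, "ay": 0, "az": 0},
    {"grip": 0.75, "tx": 0.0381, "ty": -0.0027, "tz": 0, "ax": 0, "ay": 0, "az": 0},
    {"grip": 0.75, "tx": 0.0381, "ty": -0.0027, "tz": 0, "ax": 0, "ay": 0, "az": 0},
    {"grip": 0.75, "tx": 0, "ty": 0, "tz": 0, "ax": 0, "ay": 0, "az": -0.1495},
    {"grip": 0.75, "tx": 0, "ty": 0, "tz": 0, "ax": 0, "ay": 0, "az": 0},
    {"grip": 0.75, "tx": 0, "ty": 0, "tz": 0, "ax": 0, "ay": 0, "az": 0},
  ],
)

```text
t: 32.95
position: [0.5686, 0.3679, 0.1536]
ee_rot: [[-0.146, 0.989, -0.001], [0.989, 0.146, -0.001], [-0.001, -0.001, -1.0]]
force: [-0.6, -0.7, 0.2]
grip_width: 0.0642
finger_force: 0.0
```

Emit:
jog_arm(
  steps=[
    {"grip": 0.75, "tx": 0, "ty": 0, "tz": 0, "ax": 0, "ay": 0, "az": 0},
    {"grip": 0.75, "tx": 0, "ty": 0, "tz": 0, "ax": 0, "ay": 0, "az": 0},
  ],
)

```text
t: 33.15
position: [0.569, 0.3674, 0.1541]
ee_rot: [[-0.147, 0.989, 0.0], [0.989, 0.147, -0.0], [-0.0, 0.0, -1.0]]
force: [-0.4, 0.1, 0.2]
grip_width: 0.0639
finger_force: 0.0
```

```bash
python3 fit.py square .57 .3686 9 90 .0075; python3 m.py | cut -c1-60
```

```text
square area 3119 pred 3404.6992796182167 fit [0.5719 0.3692] yaw 8.516504638342512 cost 0.09037879616464328
t 33.2 pos [0.569  0.3674 0.1542] yaw 98.45458487958808 zaxis [ 0.0001  0.0001 -1.    ] j [27.  27.2 79.5  0.  73.4 18.5]
az -0.001 tx 0.0013 ty 0.0031 tz 0.1467 F [-1.1316  0.4362 -0.6262] w 0.0637
blank [0.5972 0.05  ] area 189 rect [26. 56.] ang 89.3 ctr [
blank [0.57   0.3686] area 222 rect [44. 45.] ang 9.2 ctr [5
blank [0.4197 0.2055] area 135 rect [35. 31.] ang 89.2 ctr [
```

Emit:
jog_arm(
  steps=[
    {"grip": 0.8, "tx": 0.0013, "ty": 0.0025, "tz": 0.03, "ax": 0, "ay": 0, "az": 0},
    {"grip": 0.8, "tx": 0, "ty": 0, "tz": 0.03, "ax": 0, "ay": 0, "az": 0},
    {"grip": 0.8, "tx": 0, "ty": 0, "tz": 0.03, "ax": 0, "ay": 0, "az": 0},
    {"grip": 0.8, "tx": 0, "ty": 0, "tz": 0.03, "ax": 0, "ay": 0, "az": 0},
    {"grip": 0.8, "tx": 0, "ty": 0, "tz": 0.02, "ax": 0, "ay": 0, "az": 0},
    {"grip": 0.8, "tx": 0, "ty": 0, "tz": 0.007, "ax": 0, "ay": 0, "az": 0},
    {"grip": 0.8, "tx": 0, "ty": 0, "tz": 0, "ax": 0, "ay": 0, "az": 0},
    {"grip": 0.8, "tx": 0, "ty": 0, "tz": 0, "ax": 0, "ay": 0, "az": 0},
    {"grip": 0.4, "tx": 0, "ty": 0, "tz": 0, "ax": 0, "ay": 0, "az": 0},
    {"grip": 0.4, "tx": 0, "ty": 0, "tz": 0, "ax": 0, "ay": 0, "az": 0},
    {"grip": 0.4, "tx": 0, "ty": 0, "tz": 0, "ax": 0, "ay": 0, "az": 0},
    {"grip": 0.4, "tx": 0, "ty": 0, "tz": 0, "ax": 0, "ay": 0, "az": 0},
    {"grip": 0.4, "tx": 0, "ty": 0, "tz": 0, "ax": 0, "ay": 0, "az": 0},
    {"grip": 0.4, "tx": 0, "ty": 0, "tz": 0, "ax": 0, "ay": 0, "az": 0},
  ],
)

```text
t: 34.65
position: [0.5722, 0.3705, 0.0089]
ee_rot: [[-0.149, 0.989, 0.003], [0.989, 0.149, 0.002], [0.001, 0.003, -1.0]]
force: [0.3, -0.4, 6.5]
grip_width: 0.0446
finger_force: 41.3
```

```bash
python3 go.py .5972 -.0748 .12 90
```

```text
t 34.65 pos [0.5722 0.3705 0.0089] yaw 98.57625132191114 zaxis [ 0.0032  0.0016 -1.    ] j [27.1 34.6 88.6  0.  56.5 18.5]
az 0.150 tx -0.4453 ty 0.0250 tz -0.1111 F [ 0.345  -0.3829  6.5034] w 0.0446
```

Emit:
jog_arm(
  steps=[
    {"grip": 0.4, "tx": 0, "ty": 0, "tz": -0.02, "ax": 0, "ay": 0, "az": 0},
    {"grip": 0.4, "tx": 0, "ty": 0, "tz": -0.03, "ax": 0, "ay": 0, "az": 0},
    {"grip": 0.4, "tx": 0, "ty": 0, "tz": -0.03, "ax": 0, "ay": 0, "az": 0},
    {"grip": 0.4, "tx": 0, "ty": 0, "tz": -0.03, "ax": 0, "ay": 0, "az": 0},
    {"grip": 0.4, "tx": 0, "ty": 0, "tz": 0, "ax": 0, "ay": 0, "az": 0.1495},
    {"grip": 0.4, "tx": -0.037, "ty": 0.0021, "tz": 0, "ax": 0, "ay": 0, "az": 0},
    {"grip": 0.4, "tx": -0.037, "ty": 0.0021, "tz": 0, "ax": 0, "ay": 0, "az": 0},
    {"grip": 0.4, "tx": -0.037, "ty": 0.0021, "tz": 0, "ax": 0, "ay": 0, "az": 0},
    {"grip": 0.4, "tx": -0.037, "ty": 0.0021, "tz": 0, "ax": 0, "ay": 0, "az": 0},
    {"grip": 0.4, "tx": -0.037, "ty": 0.0021, "tz": 0, "ax": 0, "ay": 0, "az": 0},
    {"grip": 0.4, "tx": -0.037, "ty": 0.0021, "tz": 0, "ax": 0, "ay": 0, "az": 0},
    {"grip": 0.4, "tx": -0.037, "ty": 0.0021, "tz": 0, "ax": 0, "ay": 0, "az": 0},
    {"grip": 0.4, "tx": -0.037, "ty": 0.0021, "tz": 0, "ax": 0, "ay": 0, "az": 0},
    {"grip": 0.4, "tx": -0.037, "ty": 0.0021, "tz": 0, "ax": 0, "ay": 0, "az": 0},
    {"grip": 0.4, "tx": -0.037, "ty": 0.0021, "tz": 0, "ax": 0, "ay": 0, "az": 0},
    {"grip": 0.4, "tx": -0.037, "ty": 0.0021, "tz": 0, "ax": 0, "ay": 0, "az": 0},
    {"grip": 0.4, "tx": -0.037, "ty": 0.0021, "tz": 0, "ax": 0, "ay": 0, "az": 0},
    {"grip": 0.4, "tx": 0, "ty": 0, "tz": 0.03, "ax": 0, "ay": 0, "az": 0},
    {"grip": 0.4, "tx": 0, "ty": 0, "tz": 0.02, "ax": 0, "ay": 0, "az": 0},
    {"grip": 0.4, "tx": 0, "ty": 0, "tz": 0, "ax": 0, "ay": 0, "az": 0},
  ],
)

```text
t: 36.65
position: [0.5938, -0.074, 0.0644]
ee_rot: [[0.001, 1.0, -0.006], [1.0, -0.001, 0.002], [0.002, -0.006, -1.0]]
force: [-0.6, 0.9, 0.1]
grip_width: 0.0449
finger_force: 40.9
```

Emit:
jog_arm(
  steps=[
    {"grip": 0.4, "tx": 0, "ty": 0, "tz": 0.01, "ax": 0, "ay": 0, "az": 0},
    {"grip": 0.4, "tx": 0, "ty": 0, "tz": 0, "ax": 0, "ay": 0, "az": 0},
    {"grip": 0.4, "tx": 0, "ty": 0, "tz": 0, "ax": 0, "ay": 0, "az": 0},
  ],
)

```text
t: 36.95
position: [0.5969, -0.0738, 0.0577]
ee_rot: [[-0.001, 1.0, 0.001], [1.0, 0.001, -0.0], [-0.0, 0.001, -1.0]]
force: [-0.8, 0.8, 0.6]
grip_width: 0.0444
finger_force: 40.9
```

```bash
python3 go.py .5972 -.074 .027 90
```

```text
t 36.95 pos [ 0.5969 -0.0738  0.0577] yaw 90.0472712286639 zaxis [ 0.0013 -0.0002 -1.    ] j [-13.7  26.1  97.    0.   56.9 -13.7]
az 0.001 tx -0.0002 ty 0.0003 tz 0.0307 F [-0.8055  0.7544  0.6048] w 0.0444
```

Emit:
jog_arm(
  steps=[
    {"grip": 0.4, "tx": 0, "ty": 0, "tz": 0.015, "ax": 0, "ay": 0, "az": 0},
    {"grip": 0.4, "tx": 0, "ty": 0, "tz": 0.007, "ax": 0, "ay": 0, "az": 0},
    {"grip": 0.4, "tx": 0, "ty": 0, "tz": 0.004, "ax": 0, "ay": 0, "az": 0},
    {"grip": 0.4, "tx": 0, "ty": 0, "tz": 0.003, "ax": 0, "ay": 0, "az": 0},
    {"grip": 0.4, "tx": 0, "ty": 0, "tz": 0.002, "ax": 0, "ay": 0, "az": 0},
    {"grip": 0.4, "tx": 0, "ty": 0, "tz": 0, "ax": 0, "ay": 0, "az": 0},
    {"grip": 0.4, "tx": 0, "ty": 0, "tz": 0, "ax": 0, "ay": 0, "az": 0},
    {"grip": 0.4, "tx": 0, "ty": 0, "tz": 0, "ax": 0, "ay": 0, "az": 0},
  ],
)

```text
t: 37.75
position: [0.5965, -0.0741, 0.027]
ee_rot: [[-0.0, 1.0, 0.001], [1.0, 0.0, -0.0], [-0.0, 0.001, -1.0]]
force: [-1.3, 1.7, 5.7]
grip_width: 0.0448
finger_force: 41.6
```

```bash
python3 go.py .4197 .2055 .155 90
```

```text
t 37.75 pos [ 0.5965 -0.0741  0.027 ] yaw 90.01121389558864 zaxis [ 0.0008 -0.     -1.    ] j [-13.7  28.1  98.8   0.   53.1 -13.7]
az 0.000 tx 0.2796 ty -0.1768 tz -0.1280 F [-1.2509  1.7133  5.6612] w 0.0448
```

Seated (0.027 against an expected 0.0269). Next is the small disc.

Emit:
jog_arm(
  steps=[
    {"grip": 0.7, "tx": 0, "ty": 0, "tz": 0, "ax": 0, "ay": 0, "az": 0},
    {"grip": 0.7, "tx": 0, "ty": 0, "tz": 0, "ax": 0, "ay": 0, "az": 0},
    {"grip": 0.7, "tx": 0, "ty": 0, "tz": 0, "ax": 0, "ay": 0, "az": 0},
    {"grip": 0.7, "tx": 0, "ty": 0, "tz": -0.02, "ax": 0, "ay": 0, "az": 0},
    {"grip": 0.7, "tx": 0, "ty": 0, "tz": -0.04, "ax": 0, "ay": 0, "az": 0},
    {"grip": 0.7, "tx": 0, "ty": 0, "tz": -0.04, "ax": 0, "ay": 0, "az": 0},
    {"grip": 0.7, "tx": 0, "ty": 0, "tz": -0.03, "ax": 0, "ay": 0, "az": 0},
    {"grip": 0.7, "tx": 0.028, "ty": -0.0177, "tz": 0, "ax": 0, "ay": 0, "az": 0},
    {"grip": 0.7, "tx": 0.028, "ty": -0.0177, "tz": 0, "ax": 0, "ay": 0, "az": 0},
    {"grip": 0.7, "tx": 0.028, "ty": -0.0177, "tz": 0, "ax": 0, "ay": 0, "az": 0},
    {"grip": 0.7, "tx": 0.028, "ty": -0.0177, "tz": 0, "ax": 0, "ay": 0, "az": 0},
    {"grip": 0.7, "tx": 0.028, "ty": -0.0177, "tz": 0, "ax": 0, "ay": 0, "az": 0},
    {"grip": 0.7, "tx": 0.028, "ty": -0.0177, "tz": 0, "ax": 0, "ay": 0, "az": 0},
    {"grip": 0.7, "tx": 0.028, "ty": -0.0177, "tz": 0, "ax": 0, "ay": 0, "az": 0},
    {"grip": 0.7, "tx": 0.028, "ty": -0.0177, "tz": 0, "ax": 0, "ay": 0, "az": 0},
    {"grip": 0.7, "tx": 0.028, "ty": -0.0177, "tz": 0, "ax": 0, "ay": 0, "az": 0},
    {"grip": 0.7, "tx": 0.028, "ty": -0.0177, "tz": 0, "ax": 0, "ay": 0, "az": 0},
    {"grip": 0.7, "tx": 0, "ty": 0, "tz": 0, "ax": 0, "ay": 0, "az": 0},
    {"grip": 0.7, "tx": 0, "ty": 0, "tz": 0, "ax": 0, "ay": 0, "az": 0},
    {"grip": 0.7, "tx": 0, "ty": 0, "tz": 0, "ax": 0, "ay": 0, "az": 0},
  ],
)

```text
t: 39.75
position: [0.42, 0.2053, 0.156]
ee_rot: [[0.0, 1.0, 0.001], [1.0, -0.0, -0.0], [-0.0, 0.001, -1.0]]
force: [-0.2, 0.1, -0.7]
grip_width: 0.0598
finger_force: 0.0
```

```bash
python3 fit.py small .4197 .2055 0 90 .0075; python3 m.py | cut -c1-60
```

```text
small area 1967 pred 2212.8411226411117 fit [0.4208 0.205 ] yaw 2.5713681007644653 cost 0.11782680608897989
t 39.8 pos [0.42   0.2052 0.156 ] yaw 89.9520156465214 zaxis [ 0.0004 -0.0003 -1.    ] j [ 17.5   9.9 105.7  -0.   64.4  17.6]
az -0.046 tx -0.0001 ty 0.0008 tz 0.1485 F [-0.685  -1.0108  0.0148] w 0.0598
blank [0.5971 0.0499] area 190 rect [26. 56.] ang 89.3 ctr [
blank [0.4477 0.2343] area 582 rect [157.  60.] ang 18.7 ctr
```

Emit:
jog_arm(
  steps=[
    {"grip": 0.7, "tx": 0, "ty": 0.0008, "tz": 0.03, "ax": 0, "ay": 0, "az": 0},
    {"grip": 0.7, "tx": 0, "ty": 0, "tz": 0.03, "ax": 0, "ay": 0, "az": 0},
    {"grip": 0.7, "tx": 0, "ty": 0, "tz": 0.03, "ax": 0, "ay": 0, "az": 0},
    {"grip": 0.7, "tx": 0, "ty": 0, "tz": 0.03, "ax": 0, "ay": 0, "az": 0},
    {"grip": 0.7, "tx": 0, "ty": 0, "tz": 0.02, "ax": 0, "ay": 0, "az": 0},
    {"grip": 0.7, "tx": 0, "ty": 0, "tz": 0.009, "ax": 0, "ay": 0, "az": 0},
    {"grip": 0.7, "tx": 0, "ty": 0, "tz": 0, "ax": 0, "ay": 0, "az": 0},
    {"grip": 0.7, "tx": 0, "ty": 0, "tz": 0, "ax": 0, "ay": 0, "az": 0},
    {"grip": 0.3, "tx": 0, "ty": 0, "tz": 0, "ax": 0, "ay": 0, "az": 0},
    {"grip": 0.3, "tx": 0, "ty": 0, "tz": 0, "ax": 0, "ay": 0, "az": 0},
    {"grip": 0.3, "tx": 0, "ty": 0, "tz": 0, "ax": 0, "ay": 0, "az": 0},
    {"grip": 0.3, "tx": 0, "ty": 0, "tz": 0, "ax": 0, "ay": 0, "az": 0},
    {"grip": 0.3, "tx": 0, "ty": 0, "tz": 0, "ax": 0, "ay": 0, "az": 0},
    {"grip": 0.3, "tx": 0, "ty": 0, "tz": 0, "ax": 0, "ay": 0, "az": 0},
  ],
)

```text
t: 41.25
position: [0.4212, 0.2061, 0.0085]
ee_rot: [[-0.001, 1.0, 0.003], [1.0, 0.001, 0.001], [0.001, 0.003, -1.0]]
force: [0.0, -1.2, 6.4]
grip_width: 0.0397
finger_force: 39.7
```

```bash
python3 go.py .5972 -.1368 .12 90
```

```text
t 41.25 pos [0.4212 0.2061 0.0085] yaw 90.0329778499237 zaxis [ 0.003   0.0007 -1.    ] j [ 17.6  20.9 116.9  -0.   42.1  17.6]
az 0.001 tx -0.3429 ty 0.1760 tz -0.1115 F [ 0.0358 -1.1536  6.3561] w 0.0397
```

Emit:
jog_arm(
  steps=[
    {"grip": 0.3, "tx": 0, "ty": 0, "tz": -0.02, "ax": 0, "ay": 0, "az": 0},
    {"grip": 0.3, "tx": 0, "ty": 0, "tz": -0.03, "ax": 0, "ay": 0, "az": 0},
    {"grip": 0.3, "tx": 0, "ty": 0, "tz": -0.03, "ax": 0, "ay": 0, "az": 0},
    {"grip": 0.3, "tx": 0, "ty": 0, "tz": -0.03, "ax": 0, "ay": 0, "az": 0},
    {"grip": 0.3, "tx": -0.0342, "ty": 0.0176, "tz": 0, "ax": 0, "ay": 0, "az": 0},
    {"grip": 0.3, "tx": -0.0342, "ty": 0.0176, "tz": 0, "ax": 0, "ay": 0, "az": 0},
    {"grip": 0.3, "tx": -0.0342, "ty": 0.0176, "tz": 0, "ax": 0, "ay": 0, "az": 0},
    {"grip": 0.3, "tx": -0.0342, "ty": 0.0176, "tz": 0, "ax": 0, "ay": 0, "az": 0},
    {"grip": 0.3, "tx": -0.0342, "ty": 0.0176, "tz": 0, "ax": 0, "ay": 0, "az": 0},
    {"grip": 0.3, "tx": -0.0342, "ty": 0.0176, "tz": 0, "ax": 0, "ay": 0, "az": 0},
    {"grip": 0.3, "tx": -0.0342, "ty": 0.0176, "tz": 0, "ax": 0, "ay": 0, "az": 0},
    {"grip": 0.3, "tx": -0.0342, "ty": 0.0176, "tz": 0, "ax": 0, "ay": 0, "az": 0},
    {"grip": 0.3, "tx": -0.0342, "ty": 0.0176, "tz": 0, "ax": 0, "ay": 0, "az": 0},
    {"grip": 0.3, "tx": -0.0342, "ty": 0.0176, "tz": 0, "ax": 0, "ay": 0, "az": 0},
    {"grip": 0.3, "tx": 0, "ty": 0, "tz": 0.03, "ax": 0, "ay": 0, "az": 0},
    {"grip": 0.3, "tx": 0, "ty": 0, "tz": 0.03, "ax": 0, "ay": 0, "az": 0},
    {"grip": 0.3, "tx": 0, "ty": 0, "tz": 0, "ax": 0, "ay": 0, "az": 0},
    {"grip": 0.3, "tx": 0, "ty": 0, "tz": 0, "ax": 0, "ay": 0, "az": 0},
    {"grip": 0.3, "tx": 0, "ty": 0, "tz": 0, "ax": 0, "ay": 0, "az": 0},
  ],
)

```text
t: 43.15
position: [0.5974, -0.1362, 0.0589]
ee_rot: [[-0.001, 1.0, 0.003], [1.0, 0.001, -0.001], [-0.001, 0.003, -1.0]]
force: [-0.4, -0.1, 0.8]
grip_width: 0.0399
finger_force: 40.4
```

```bash
python3 go.py .5972 -.136 .0265 90
```

```text
t 43.15 pos [ 0.5974 -0.1362  0.0589] yaw 90.03718511917413 zaxis [ 0.0032 -0.001  -1.    ] j [-19.3  26.8  95.5   0.   57.6 -19.4]
az 0.001 tx 0.0002 ty -0.0002 tz 0.0324 F [-0.4492 -0.1387  0.7573] w 0.0399
```

Emit:
jog_arm(
  steps=[
    {"grip": 0.3, "tx": 0, "ty": 0, "tz": 0.016, "ax": 0, "ay": 0, "az": 0},
    {"grip": 0.3, "tx": 0, "ty": 0, "tz": 0.007, "ax": 0, "ay": 0, "az": 0},
    {"grip": 0.3, "tx": 0, "ty": 0, "tz": 0.004, "ax": 0, "ay": 0, "az": 0},
    {"grip": 0.3, "tx": 0, "ty": 0, "tz": 0.003, "ax": 0, "ay": 0, "az": 0},
    {"grip": 0.3, "tx": 0, "ty": 0, "tz": 0.003, "ax": 0, "ay": 0, "az": 0},
    {"grip": 0.3, "tx": 0, "ty": 0, "tz": 0, "ax": 0, "ay": 0, "az": 0},
    {"grip": 0.3, "tx": 0, "ty": 0, "tz": 0, "ax": 0, "ay": 0, "az": 0},
    {"grip": 0.3, "tx": 0, "ty": 0, "tz": 0, "ax": 0, "ay": 0, "az": 0},
  ],
)

```text
t: 43.95
position: [0.5966, -0.1361, 0.0265]
ee_rot: [[-0.0, 1.0, 0.002], [1.0, 0.0, -0.0], [-0.0, 0.002, -1.0]]
force: [-2.7, 1.5, 11.1]
grip_width: 0.0395
finger_force: 41.5
```

```bash
python3 go.py .5972 -.136 .0265 90
```

```text
t 43.95 pos [ 0.5966 -0.1361  0.0265] yaw 90.01703179013079 zaxis [ 0.0017 -0.0005 -1.    ] j [-19.4  28.8  97.4   0.   53.7 -19.4]
az 0.000 tx 0.0001 ty 0.0006 tz -0.0000 F [-2.7224  1.4599 11.1237] w 0.0395
```

Seated. I'll release it, rise and look at all four.

Emit:
jog_arm(
  steps=[
    {"grip": 0.65, "tx": 0, "ty": 0, "tz": 0, "ax": 0, "ay": 0, "az": 0},
    {"grip": 0.65, "tx": 0, "ty": 0, "tz": 0, "ax": 0, "ay": 0, "az": 0},
    {"grip": 0.65, "tx": 0, "ty": 0, "tz": 0, "ax": 0, "ay": 0, "az": 0},
    {"grip": 0.65, "tx": 0, "ty": 0, "tz": -0.02, "ax": 0, "ay": 0, "az": 0},
    {"grip": 0.65, "tx": 0, "ty": 0, "tz": -0.04, "ax": 0, "ay": 0, "az": 0},
    {"grip": 0.65, "tx": 0, "ty": 0, "tz": -0.04, "ax": 0, "ay": 0, "az": 0},
    {"grip": 0.65, "tx": 0, "ty": 0, "tz": -0.04, "ax": 0, "ay": 0, "az": 0},
    {"grip": 0.65, "tx": 0, "ty": 0, "tz": -0.04, "ax": 0, "ay": 0, "az": 0},
    {"grip": 0.65, "tx": 0, "ty": 0, "tz": -0.04, "ax": 0, "ay": 0, "az": 0},
    {"grip": 0.65, "tx": 0, "ty": 0, "tz": -0.03, "ax": 0, "ay": 0, "az": 0},
    {"grip": 0.65, "tx": 0, "ty": 0, "tz": 0, "ax": 0, "ay": 0, "az": 0},
    {"grip": 0.65, "tx": 0, "ty": 0, "tz": 0, "ax": 0, "ay": 0, "az": 0},
    {"grip": 0.65, "tx": 0, "ty": 0, "tz": 0, "ax": 0, "ay": 0, "az": 0},
  ],
)

```text
t: 45.25
position: [0.5953, -0.1358, 0.2722]
ee_rot: [[-0.0, 1.0, -0.003], [1.0, 0.0, 0.001], [0.001, -0.003, -1.0]]
force: [-0.7, -1.4, -0.4]
grip_width: 0.0556
finger_force: 0.0
```

```bash
python3 go.py .745 -.044 .276 90; python3 -c "
from h import *
from fit import fit
save('wrist','w6.png',s=1.4)
for n,y in (('oblong',.0492),('big',-.0128),('square',-.0748),('small',-.1368)): fit(n,.597,y,0,.018)
print(w2pix('wrist',[(.5972,y,.034) for y in (.0492,-.0128,-.0748,-.1368)])*1.4)"
```

```text
t 45.25 pos [ 0.5953 -0.1358  0.2722] yaw 90.01414529171562 zaxis [-0.0031  0.0012 -1.    ] j [-19.4  18.   77.4   0.   84.9 -19.4]
az 0.000 tx 0.0918 ty 0.1497 tz -0.0038 F [-0.6531 -1.4208 -0.3611] w 0.0556
oblong area 2198 pred 2483.6446645994956 fit [ 0.5979 -0.0108] yaw 1.3301182085559378 cost 0.3776607104719869
big area 2184 pred 2411.7824772727326 fit [ 0.5972 -0.0133] yaw 4.302352926756564 cost 0.10024210580538817
square area 1872 pred 2080.7980454169447 fit [ 0.5987 -0.0765] yaw 0.016871136206806116 cost 0.10370215185706166
small area 1082 pred 1254.8896585456096 fit [ 0.5968 -0.1369] yaw 4.237016816157806 cost 0.1471791081547179
[[391.037  -23.629 ]
 [390.9596  75.0477]
 [390.8861 165.9884]
 [390.8165 249.6913]]
```

View pics/w6.png

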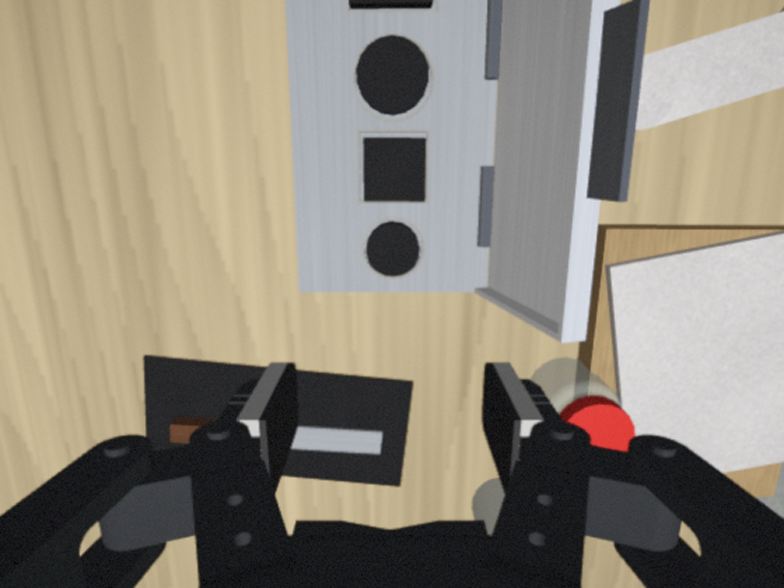

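All blanks sit in their own cavities: big disc (392,75), square (394,170), small disc (393,250) and oblong at the top edge. The top view also placed the oblong at (0.597, 0.050). Next I'll go behind the cover with shut fingers.

Emit:
jog_arm(
  steps=[
    {"grip": 0, "tx": 0.0184, "ty": 0.03, "tz": 0, "ax": 0, "ay": 0, "az": 0},
    {"grip": 0, "tx": 0.0184, "ty": 0.03, "tz": 0, "ax": 0, "ay": 0, "az": 0},
    {"grip": 0, "tx": 0.0184, "ty": 0.03, "tz": 0, "ax": 0, "ay": 0, "az": 0},
    {"grip": 0, "tx": 0.0184, "ty": 0.03, "tz": 0, "ax": 0, "ay": 0, "az": 0},
    {"grip": 0, "tx": 0.0184, "ty": 0.03, "tz": 0, "ax": 0, "ay": 0, "az": 0},
    {"grip": 0, "tx": 0, "ty": 0.005, "tz": 0, "ax": 0, "ay": 0, "az": 0},
    {"grip": 0, "tx": 0, "ty": 0, "tz": 0, "ax": 0, "ay": 0, "az": 0},
    {"grip": 0, "tx": 0, "ty": 0, "tz": 0.038, "ax": 0, "ay": 0, "az": 0},
    {"grip": 0, "tx": 0, "ty": 0, "tz": 0.038, "ax": 0, "ay": 0, "az": 0},
    {"grip": 0, "tx": 0, "ty": 0, "tz": 0.038, "ax": 0, "ay": 0, "az": 0},
    {"grip": 0, "tx": 0, "ty": 0, "tz": 0.03, "ax": 0, "ay": 0, "az": 0},
    {"grip": 0, "tx": 0, "ty": 0, "tz": 0, "ax": 0, "ay": 0, "az": 0},
    {"grip": 0, "tx": 0, "ty": 0, "tz": 0, "ax": 0, "ay": 0, "az": 0},
    {"grip": 0, "tx": 0, "ty": 0, "tz": 0, "ax": 0, "ay": 0, "az": 0},
  ],
)

```text
t: 46.9
position: [0.7523, -0.0447, 0.133]
ee_rot: [[0.0, 1.0, 0.004], [1.0, -0.0, -0.001], [-0.001, 0.004, -1.0]]
force: [0.1, 0.0, 0.9]
grip_width: 0.0001
finger_force: 0.0
```

```bash
python3 go.py .69 -.044 .145 90
```

```text
t 46.9 pos [ 0.7523 -0.0447  0.133 ] yaw 89.98441029750418 zaxis [ 0.0044 -0.0007 -1.    ] j [-8.7 34.3 69.6 -0.  75.8 -8.7]
az -0.000 tx 0.0007 ty -0.0623 tz -0.0120 F [0.1016 0.0198 0.9256] w 0.0001
```

Emit:
jog_arm(
  steps=[
    {"grip": 0, "tx": 0, "ty": -0.012, "tz": -0.002, "ax": 0, "ay": 0, "az": 0},
    {"grip": 0, "tx": 0, "ty": -0.0125, "tz": -0.002, "ax": 0, "ay": 0, "az": 0},
    {"grip": 0, "tx": 0, "ty": -0.0125, "tz": -0.003, "ax": 0, "ay": 0, "az": 0},
    {"grip": 0, "tx": 0, "ty": -0.0125, "tz": -0.003, "ax": 0, "ay": 0, "az": 0},
    {"grip": 0, "tx": 0, "ty": -0.0125, "tz": -0.002, "ax": 0, "ay": 0, "az": 0},
    {"grip": 0, "tx": 0, "ty": -0.01, "tz": 0, "ax": 0, "ay": 0, "az": 0},
    {"grip": 0, "tx": 0, "ty": -0.01, "tz": 0, "ax": 0, "ay": 0, "az": 0},
    {"grip": 0, "tx": 0, "ty": -0.01, "tz": 0.001, "ax": 0, "ay": 0, "az": 0},
    {"grip": 0, "tx": 0, "ty": -0.01, "tz": 0.002, "ax": 0, "ay": 0, "az": 0},
    {"grip": 0, "tx": 0, "ty": -0.01, "tz": 0.003, "ax": 0, "ay": 0, "az": 0},
    {"grip": 0, "tx": 0, "ty": -0.009, "tz": 0.004, "ax": 0, "ay": 0, "az": 0},
    {"grip": 0, "tx": 0, "ty": -0.0085, "tz": 0.005, "ax": 0, "ay": 0, "az": 0},
    {"grip": 0, "tx": 0, "ty": -0.0085, "tz": 0.005, "ax": 0, "ay": 0, "az": 0},
    {"grip": 0, "tx": 0, "ty": -0.008, "tz": 0.006, "ax": 0, "ay": 0, "az": 0},
    {"grip": 0, "tx": 0, "ty": 0, "tz": 0, "ax": 0, "ay": 0, "az": 0},
    {"grip": 0, "tx": 0, "ty": 0, "tz": 0, "ax": 0, "ay": 0, "az": 0},
  ],
)

```text
t: 48.5
position: [0.6044, -0.0439, 0.1152]
ee_rot: [[-0.0, 1.0, -0.002], [1.0, 0.0, 0.001], [0.001, -0.002, -1.0]]
force: [0.5, -0.4, 0.3]
grip_width: -0.0003
finger_force: 0.0
```

```bash
python3 go.py .606 -.044 .119 90; python3 -c "
from h import *
save('scene','s7.png',(180,110,340,270),3.5)"
```

```text
t 48.5 pos [ 0.6044 -0.0439  0.1152] yaw 90.00712183033546 zaxis [-0.0017  0.0005 -1.    ] j [-10.7  23.2  92.2   0.   64.6 -10.8]
az 0.000 tx -0.0001 ty 0.0016 tz -0.0038 F [ 0.5423 -0.3734  0.2502] w -0.0003
```

View pics/s7.png

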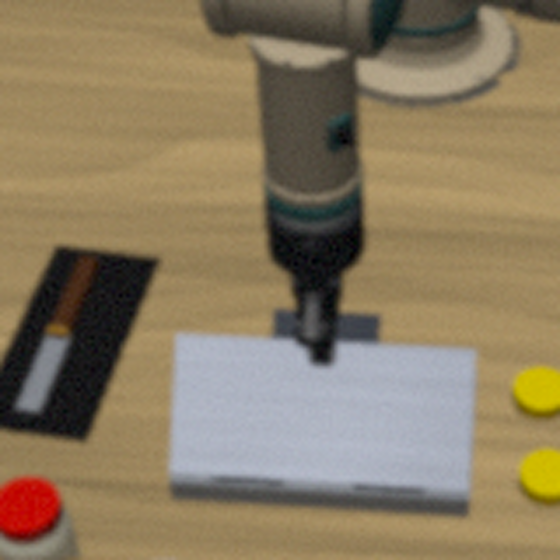

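The cover is down to about 40° with the fingertips pushing near its front. Continuing to shut, with a gentle press.

Emit:
jog_arm(
  steps=[
    {"grip": 0, "tx": 0, "ty": -0.007, "tz": 0.006, "ax": 0, "ay": 0, "az": 0},
    {"grip": 0, "tx": 0, "ty": -0.006, "tz": 0.006, "ax": 0, "ay": 0, "az": 0},
    {"grip": 0, "tx": 0, "ty": -0.006, "tz": 0.007, "ax": 0, "ay": 0, "az": 0},
    {"grip": 0, "tx": 0, "ty": -0.005, "tz": 0.009, "ax": 0, "ay": 0, "az": 0},
    {"grip": 0, "tx": 0, "ty": -0.005, "tz": 0.009, "ax": 0, "ay": 0, "az": 0},
    {"grip": 0, "tx": 0, "ty": -0.004, "tz": 0.009, "ax": 0, "ay": 0, "az": 0},
    {"grip": 0, "tx": 0, "ty": -0.003, "tz": 0.008, "ax": 0, "ay": 0, "az": 0},
    {"grip": 0, "tx": 0, "ty": -0.002, "tz": 0.007, "ax": 0, "ay": 0, "az": 0},
    {"grip": 0, "tx": 0, "ty": -0.001, "tz": 0.007, "ax": 0, "ay": 0, "az": 0},
    {"grip": 0, "tx": 0, "ty": 0, "tz": 0.006, "ax": 0, "ay": 0, "az": 0},
    {"grip": 0, "tx": 0, "ty": 0, "tz": 0.006, "ax": 0, "ay": 0, "az": 0},
    {"grip": 0, "tx": 0, "ty": 0, "tz": 0.004, "ax": 0, "ay": 0, "az": 0},
    {"grip": 0, "tx": 0, "ty": 0, "tz": 0, "ax": 0, "ay": 0, "az": 0},
    {"grip": 0, "tx": 0, "ty": 0, "tz": 0, "ax": 0, "ay": 0, "az": 0},
    {"grip": 0, "tx": 0, "ty": 0, "tz": 0, "ax": 0, "ay": 0, "az": 0},
  ],
)

```text
t: 50.05
position: [0.5661, -0.044, 0.0405]
ee_rot: [[-0.001, 1.0, 0.003], [1.0, 0.001, -0.001], [-0.001, 0.003, -1.0]]
force: [-16.7, 2.6, 56.4]
grip_width: 0.0
finger_force: 28.4
```

```bash
python3 go.py .56 -.044 .041 90
```

```text
t 50.05 pos [ 0.5661 -0.044   0.0405] yaw 90.05123464456005 zaxis [ 0.0029 -0.0009 -1.    ] j [-11.5  24.8 102.5  -0.   52.5 -11.5]
az 0.001 tx 0.0000 ty -0.0061 tz -0.0005 F [-16.7399   2.6175  56.4374] w 0.0
```

The cover is shut: the tip rests at 40.5 mm against the nominal 41 mm top. Backing off upward.

Emit:
jog_arm(
  steps=[
    {"grip": 0, "tx": 0, "ty": 0, "tz": -0.01, "ax": 0, "ay": 0, "az": 0},
    {"grip": 0, "tx": 0, "ty": 0, "tz": -0.03, "ax": 0, "ay": 0, "az": 0},
    {"grip": 0, "tx": 0, "ty": 0, "tz": -0.05, "ax": 0, "ay": 0, "az": 0},
    {"grip": 0, "tx": 0, "ty": -0.03, "tz": -0.05, "ax": 0, "ay": 0, "az": 0},
    {"grip": 0, "tx": 0, "ty": -0.04, "tz": -0.04, "ax": 0, "ay": 0, "az": 0},
    {"grip": 0, "tx": 0, "ty": -0.04, "tz": -0.03, "ax": 0, "ay": 0, "az": 0},
    {"grip": 0, "tx": 0, "ty": -0.04, "tz": 0, "ax": 0, "ay": 0, "az": 0},
    {"grip": 0, "tx": 0, "ty": -0.04, "tz": 0, "ax": 0, "ay": 0, "az": 0},
    {"grip": 0, "tx": 0, "ty": 0, "tz": 0, "ax": 0, "ay": 0, "az": 0},
    {"grip": 0, "tx": 0, "ty": 0, "tz": 0, "ax": 0, "ay": 0, "az": 0},
    {"grip": 0, "tx": 0, "ty": 0, "tz": 0, "ax": 0, "ay": 0, "az": 0},
  ],
)

```text
t: 51.15
position: [0.3865, -0.0444, 0.2304]
ee_rot: [[-0.0, 1.0, 0.002], [1.0, 0.0, -0.0], [-0.0, 0.002, -1.0]]
force: [0.6, -0.2, -0.4]
grip_width: 0.0001
finger_force: 0.0
```

```bash
python3 -c "
from h import *
o=cv2.imread('pics/top0.png'); save('top','top9.png',s=1.4); n=cv2.imread('pics/top9.png')
print(sensors.read_state()['t'])
cv2.imwrite('pics/cmp.png',np.vstack([o[190:440,10:710],n[190:440,10:710]]))"
```

```text
51.2
```

View pics/cmp.png

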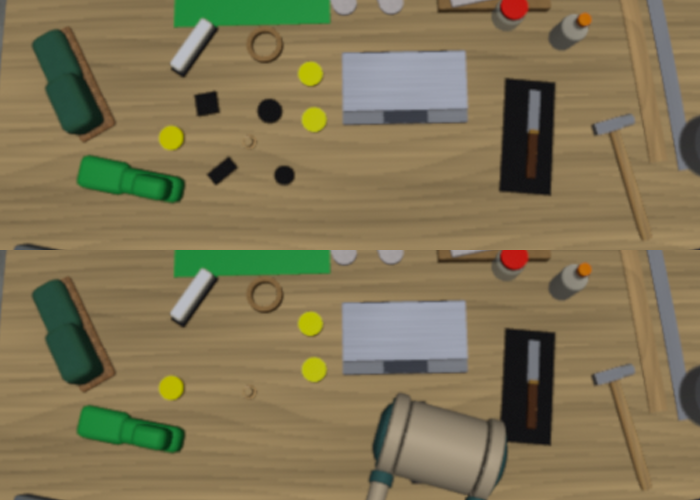

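The cover in the after picture is at the same place as before, (405,337) against (405,87), so it is fully shut. The blade is on its mat at (532,385), and nothing else has moved.

```bash
python3 -c "
from rig import order
print(order.hand_in())"
```

```text
the job is handed in; nothing more can be done
None
```

I levered the cover open with the blade, seated all four blanks in their own cavities, shut the cover and put the blade back on its mat; nothing else on the bench moved, and the job is handed in, with its verdict not shown to me.

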